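# Hang a copper backing block on the tool carousel of a welding bench

### The arm

A 6-joint arm with a two-finger parallel gripper is mounted at the origin on the work surface. World frame = base frame: x ahead of the robot, y to its left, z up, the work surface at z = 0. Lengths are in m, angles in rad, forces in N, time in s.
With the tool pointing down it reaches from about 0.375 to 0.9 m from the base axis. Payload 3.1 kg.
Tool frame: the origin (TCP) lies midway between the tips of the shut fingers; the grasp point (between the pads) lies robot.tcp_to_grasp behind it (robot.tcp_to_grasp is the distance from the TCP to the grasp point, in m); z points along the fingers, y is the direction in which the jaws open and shut (so a half turn about z gives the same grasp; the last joint's range is limited). The gripper opens to 87 mm and grips with 3 to 60 N. Pads are 19 mm wide; open, the fingers measure 117 mm over their backs; the gripper's body (75 mm by 190 mm) begins 51 mm behind the grasp point.
Start: joints at [-1.466, 0.527, 1.433, -0, 1.181, -0.178], TCP at [0.174, -0.6, 0.223] pointing down, gripper open.
Joint ranges: [-3.08, 3.08], [-0.75, 2.2], [0.22, 2.44], [-1.43, 4.57], [0, 2.65], [-2.85, 2.85]. Speed limits (rad/s): [2.79, 2.79, 3.14, 3.14, 3.14, 3.14].

### API

Orientations are given as a unit quaternion [x, y, z, w].
In Python, from rig import robot, cams, nets gives the robot as it stands. The module is installed in compiled form; this text tells all that it offers.
- The arm moves only by the tool play_rows, never from a script. Its argument "commands" is a list of rows, each an object of numbers: "x", "y", "z": the shift along the tool's x, y, z in mm; "spin": the turn about the tool's z in rad. In form: [{"x": .., "y": .., "z": .., "spin": ..}, ...]. A call has 1 to 8 rows; each row shifts and turns the pose as measured when the row begins, along the tool's axes as they then stand; what a row does not reach is not made up. A row lasts 1/10 s, in which the tool goes at most 50 mm and 8.59 degrees, less where a joint would pass 70% of its speed; a pose out of reach is approached as far as the arm can. A call is refused whole if a number of a shift passes 50 or a number of a turn 0.15, either way. A call with a gripper value outside its range is refused whole. "grip" is the opening, from 0 (shut) to 1 (fully open), set as the call begins (left out, the last holds). The fingers move at their own pace and stop on an object; "newtons" is the grip in N (left out, the last holds). Time passes only in rows, so rows that do not move let the fingers close. It gives the time, the measured TCP pose, the force and the opening at its end, in the units of the state.
- robot.get_obs(): the state, without advancing time (a new reading comes with each control period).
- cams.camera(name): name is "scene" or "side" or "wrist"; returns a dict with "img" (420x560x3 uint8, red, green, blue), "fx", "fy", "cx", "cy" (pixels), "world_to_cam" (4x4, takes a point from world to camera coordinates); the wrist camera has in their place "mount" (4x4, takes a point from camera to tool coordinates, whose origin is the TCP and whose axes are the flange's). Camera axes: x right, y up, looking along -z (the intrinsics and any distortion apply to the point x, -y, -z); pixel columns grow to the right and rows downward; lengths in m; the calibration is good to about 2 mm. A picture is of the moment at which its call begins: read the wrist's pose just before it. There is no depth.
- robot.hand_in(): hands the job in, once; it reports no verdict.
Trained networks look in a picture, given as the dict that the camera call returned (one of the last four; its "shot" number tells which), for a name from the list of things; names that differ only in an ending like _2 or _b are one class to them, and where a whole thing is asked for, a point or a joint stands for the part that bears it (a point fixed in the world has none). Each returns a list of dicts, best first, with "conf" (0 to 1); they miss things now and then, are a little off and sometimes report something else, mostly with a low value. They report only what shows in the picture. A call takes as long as a camera call. They do not tell look-alikes from the thing itself.
- nets.outline_of(picture, name): "region" (420x560 bool, what is visible of it) and "pixel" ([column, row] in pixels, amid what is visible of it).
The state is a dict: "time": time; "q": joint angles; "joint_velocities": joint speeds; "joint_torque": joint torques, N m; "position": TCP position; "tool_rot": TCP orientation; "ft_force": force on the tool from outside, world axes, zero at the start; "moment": the same for the moment, N m; "grip_width": finger opening in m.
Only numpy, scipy, OpenCV 4.12 (cv2) and the standard library are available. Lean on these libraries where they do the work, as an engineer would, in place of code of your own. Each camera call takes 0.05 s, during which the arm holds its last target.

### The job

Turn the tool carousel slowly by its upright pin until it rests against its stop and the free hook faces front, over the tab on the base. Then pick up the copper block by its lifting tab, pass its loop handle over the tip of that hook and lower it gently, feeling for the hook, until the hook bears at least part of the block's weight while you still hold it; pause there, then let go so that it hangs still and upright. Do not press hard on the hook, and leave the spool, hammer and tin where they are.

Things in the scene. Friction and masses are not known exactly. Their poses are not given: they have to be found in the camera images.
- stand: Fixed steel stand of the tool carousel: round base 170 mm across, 18 mm high, with a pointer tab sticking out to the stand's -x, its front (roughly towards the robot). Origin: centre of its underside on the bench; z is the turning axis. A braked rotor turns on it, with four hooks at right angles; three carry fixed tools (slag pick, wire brush, C-clamp), one is free.
- hub (a point): Point on the turning axis at the hub's top, 154 mm above the bench. Hub 38 mm across; round it a grey disc 140 mm across, top at 128 mm. Four level round hook arms, 8 mm thick, run out 131 mm from the axis and end in upturned tips. Tools on the other hooks reach 160 mm above the bench and 145 mm from the axis.
- carousel (a joint): Turning angle, rad. 0: against the hard stop, free hook pointing to the stand's -x (front). Starts at -2.4 to -1.2 and must be turned counterclockwise seen from above, up to 0. A brake drags with 0.25 N m (5 N at the pin) and holds it where it is left. Turning faster than 2 rad/s is too fast.
- pin (a point): Top centre of the carousel's upright turning pin: round, with a black sleeve 14 mm in diameter from 173 to 215 mm above the bench, 55 mm from the turning axis, 135 degrees counterclockwise (from above) from the free hook: at joint 0 it lies to the stand's +x, -y diagonal. Grip it from above or push it.
- front (a point): Point fixed on the stand, 115 mm to the -x of its axis, 150 mm above the bench, axes as the stand: nominal top of the free hook's arm at joint 0. The real arm is up to 13 mm higher or lower, not measured: feel for it. It is sprung, giving 1 mm per 5 N; over 16 N between block and hook is too much. Its tip, 131 mm from the axis, rises 12 mm above the top of the arm.
- block: Copper block, 40 x 56 x 30 mm (x, y, z), about 0.5 kg, standing on the bench; origin at the centre of its underside, z up. On it stands a loop of 8 mm round bar in its y-z plane; the opening is 40 mm wide (y) and begins 30 mm above the origin. Half a turn about z makes no difference.
- bar (a point): Underside of the middle of the block's crossbar, 95 mm above its origin. The crossbar is a flat upside-down V (88 mm at the sides), so that it centres on a hook. To hang the block, the hook passes through the loop along the block's x and this point rests on top of the hook's arm.
- tab (a point): Centre of the top edge of the block's lifting tab, 150 mm above its origin: flat steel, 8 mm thick (x), 26 mm wide (y), reaching down to the crossbar at 103 mm. Grip it across its thickness within 20 mm of its top, so that the fingertips stay above the hook's tip.
- spool: Bystander: grey wire spool 100 mm in diameter, 45 mm high, lying flat; origin at the centre of its underside.
- hammer: Bystander: hammer lying on the bench along its x; origin under its middle.
- tin: Bystander: plain metal tin 60 mm in diameter, 110 mm high; origin at the centre of its underside.
Mind the look-alikes: they are no part of the job. What is shaped like the block but green or turquoise is not meant.

How it is judged:
On the way, in this order (a step that is already met when the one before it is completed fails the run):
1. the carousel is turned against its stop (within 0.04 rad), free hook to the front, the block still on the bench (value of joint carousel above -0.04 rad and height (world z) of block below 0.01 m), for 0.3 s.
2. the block's loop is over the front hook and the hook bears at least 1.5 N of it while the fingers still hold the tab (contact force between block and stand above 1.5 N and y of block in the frame of front between -0.02 and 0.02 m and x of block in the frame of front between -0.025 and 0.045 m and height (world z) of block between 0.035 and 0.08 m and value of joint carousel above -0.06 rad and contact force between the fingers and block above 1 N), for 0.25 s.
At the end, for the whole second after the job is handed in: Carousel within 0.06 rad of its stop; the block hangs on the front hook, let go, under 0.04 m/s, within 0.2 rad of upright, its middle within 20 mm sideways of the front point and 25 mm outward to 45 mm inward of it, underside 35 to 80 mm above the bench (contact force between block and stand above 1.5 N and y of block in the frame of front between -0.02 and 0.02 m and x of block in the frame of front between -0.025 and 0.045 m and height (world z) of block between 0.035 and 0.08 m and value of joint carousel above -0.06 rad and angle between block's own z axis and vertical below 0.2 rad and linear speed of block below 0.04 m/s and contact force between block and the fingers below 0.1 N); the robot touches nothing.
It fails at once if block and carousel pressed or knocked together with more than 16 N (contact force between block and stand above 16 N).
It fails at once if the carousel is spun faster than 2 rad/s (velocity of joint carousel above 2 rad/s or velocity of joint carousel below -2 rad/s).
It fails at once if a bystander (spool, hammer or tin) is moved by more than 20 mm (distance of any of spool, hammer, tin from where it was at the start of the episode above 0.02 m).
It also fails if it takes over 70 s, if anything falls off the work surface, if the arm or the gripper's body presses on something with over 40 N, if the wrist force passes 120 N, or if a joint passes its speed limit or range.

## Working session

There is one attempt and no reset: what is moved stays moved. The work goes in short steps, Python scripts to look and compute and a tool call to move; the robot and the scene stay as the last step left them, time stands still between calls to the robot, and variables do not carry over. Pictures are saved under pics/ and viewed, and the job is handed in when it is done.

Besides the shell and the picture viewer there is one more tool, called after ">>>" in YAML: its name, and indented under it one key for each argument. play_rows: Moves the arm, as the interface text tells. Its arguments: {"type":"object","properties":{"commands":{"type":"array"},"grip":{"type":"number"},"newtons":{"type":"number"}},"required":["commands"]}

```bash
mkdir -p pics
cat > h.py <<'E'
from rig import robot,cams,nets
import numpy as np,cv2
def save(im,n): cv2.imwrite('pics/'+n,cv2.cvtColor(im,cv2.COLOR_RGB2BGR))
E
python3 - <<'E'
from h import *
o=robot.get_obs()
for k,v in o.items(): print(k,np.round(v,3))
print(robot.tcp_to_grasp)
for n in ['scene','side','wrist']:
    c=cams.camera(n); save(c['img'],n+'0.png'); print(n,{k:(np.round(v,4).tolist() if k!='img' else 0) for k,v in c.items()})
E
```

```text
time 0.0
q [-1.467  0.528  1.434 -0.     1.181 -0.179]
joint_velocities [-0.001 -0.001 -0.001 -0.001 -0.002  0.001]
joint_torque [-2.0000e-03 -4.4005e+01 -1.7659e+01  6.3000e-02  5.8000e-02 -0.0000e+00]
position [ 0.174 -0.599  0.222]
tool_rot [ 0.99   0.141  0.    -0.001]
ft_force [-0.331  0.408  0.317]
moment [ 0.003  0.013 -0.005]
grip_width 0.087
0.0187
scene {'img': 0, 'fx': 529.8281, 'fy': 529.8281, 'cx': 282.1057, 'cy': 204.3499, 'world_to_cam': [[-0.6831, 0.7301, 0.0169, 0.37], [-0.5142, -0.4973, 0.6988, 0.2341], [0.5186, 0.4687, 0.7151, -1.861], [0.0, 0.0, 0.0, 1.0]], 'shot': 1}
side {'img': 0, 'fx': 453.3145, 'fy': 453.3145, 'cx': 282.8012, 'cy': 206.584, 'world_to_cam': [[-0.7044, -0.7096, -0.015, 0.4428], [0.5092, -0.5199, 0.6859, -0.4106], [-0.4945, 0.4755, 0.7276, -1.2262], [0.0, 0.0, 0.0, 1.0]], 'shot': 2}
wrist {'img': 0, 'fx': 364.9702, 'fy': 364.9702, 'cx': 278.0805, 'cy': 211.2722, 'mount': [[-0.0004, 0.9614, 0.275, 0.0758], [1.0, 0.0006, -0.0005, 0.0005], [-0.0007, 0.275, -0.9614, -0.162], [0.0, 0.0, 0.0, 1.0]], 'shot': 3}
```

View pics/scene0.png

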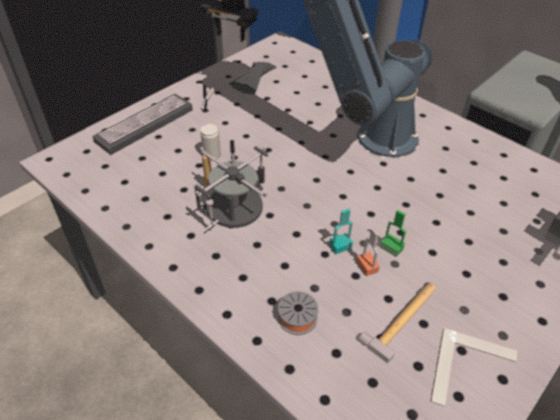

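View pics/side0.png

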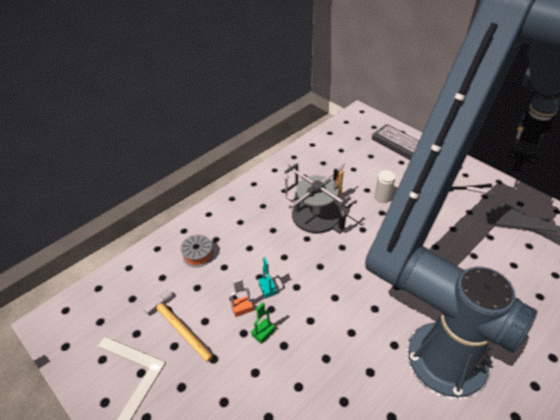

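View pics/wrist0.png

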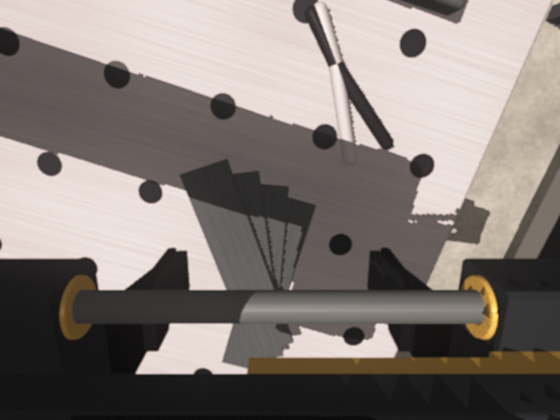

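Candidates for the block in the scene view: orange-red/copper at (369,262), turquoise at (342,243), green at (394,243). I choose the copper one. Next, close crops and measurements.

```bash
cat >> h.py <<'E'
def ray(c,p):
    M=np.array(c['world_to_cam']);R=M[:3,:3];o=-R.T@M[:3,3]
    d=R.T@np.array([(p[0]-c['cx'])/c['fx'],-(p[1]-c['cy'])/c['fy'],-1]);return o,d/np.linalg.norm(d)
def onz(c,p,z):
    o,d=ray(c,p);return o+d*(z-o[2])/d[2]
def tri(a,b):
    (o1,d1),(o2,d2)=a,b
    s=np.linalg.lstsq(np.c_[d1,-d2],o2-o1,rcond=None)[0]
    p,q=o1+d1*s[0],o2+d2*s[1];return (p+q)/2,np.linalg.norm(p-q)
def proj(c,P):
    P=np.atleast_2d(P);M=np.array(c['world_to_cam']);q=P@M[:3,:3].T+M[:3,3]
    return np.c_[c['cx']+c['fx']*q[:,0]/-q[:,2], c['cy']-c['fy']*q[:,1]/-q[:,2]]
def wristcam():
    o=robot.get_obs();c=cams.camera('wrist')
    from scipy.spatial.transform import Rotation as Ro
    T=np.eye(4);T[:3,:3]=Ro.from_quat(o['tool_rot']).as_matrix();T[:3,3]=o['position']
    c['world_to_cam']=np.linalg.inv(T@np.array(c['mount']));return c
E
python3 - <<'E'
from h import *
S=cams.camera('scene');D=cams.camera('side')
for n in ['stand','hub','carousel','pin','block','bar','tab','spool','hammer','tin']:
    for k,c in (('scene',S),('side',D)):
        print(n,k,[(round(r['conf'],2),np.round(r['pixel'],1).tolist(),int(r['region'].sum())) for r in nets.outline_of(c,n)][:5])
def crop(c,x0,y0,x1,y1,n,s): save(cv2.resize(c['img'][y0:y1,x0:x1],None,fx=s,fy=s,interpolation=cv2.INTER_CUBIC),n)
a=cv2.resize(S['img'][120:290,180:420],(720,510),interpolation=cv2.INTER_CUBIC);save(a,'cs.png')
a=cv2.resize(D['img'][150:350,215:365],(600,600),interpolation=cv2.INTER_CUBIC);a=cv2.resize(D['img'][150:350,215:365],(450,600),interpolation=cv2.INTER_CUBIC);save(a,'cd.png')
a=cv2.resize(S['img'][125:235,185:280],(518,600),interpolation=cv2.INTER_CUBIC);save(a,'cs2.png')
E
```

```text
stand scene [(0.98, [234.3, 191.0], 3895)]
stand side [(0.97, [319.1, 204.8], 3182)]
hub scene [(0.27, [233.0, 178.6], 2150)]
hub side [(0.96, [314.9, 204.4], 2974)]
carousel scene [(0.74, [225.6, 176.1], 2158), (0.53, [370.2, 260.5], 574)]
carousel side [(0.66, [318.5, 186.6], 1841)]
pin scene [(0.87, [229.6, 177.5], 2409)]
pin side [(0.76, [314.5, 188.0], 1805)]
block scene [(0.87, [339.9, 238.2], 600), (0.81, [393.4, 239.0], 650), (0.59, [369.8, 257.3], 670)]
block side [(0.77, [239.1, 300.9], 548), (0.77, [266.1, 286.1], 364), (0.64, [262.1, 328.4], 477)]
bar scene [(0.89, [393.6, 241.7], 604), (0.81, [344.1, 239.8], 564), (0.63, [369.9, 258.0], 592)]
bar side [(0.89, [266.7, 286.0], 424), (0.66, [263.1, 326.9], 559), (0.63, [236.1, 303.9], 488)]
tab scene [(0.81, [397.1, 239.2], 574), (0.63, [371.3, 256.1], 642)]
tab side [(0.96, [266.6, 284.3], 364), (0.9, [238.3, 301.1], 519), (0.79, [259.4, 328.5], 551)]
spool scene [(0.84, [298.8, 313.4], 1417)]
spool side [(0.69, [196.5, 249.8], 854)]
hammer scene [(0.78, [395.8, 332.9], 1263)]
hammer side [(0.95, [173.7, 318.5], 1133)]
tin scene [(0.92, [210.8, 141.2], 565)]
tin side [(0.82, [387.0, 187.2], 506), (0.35, [317.3, 188.5], 1839)]
```

View pics/cs.png

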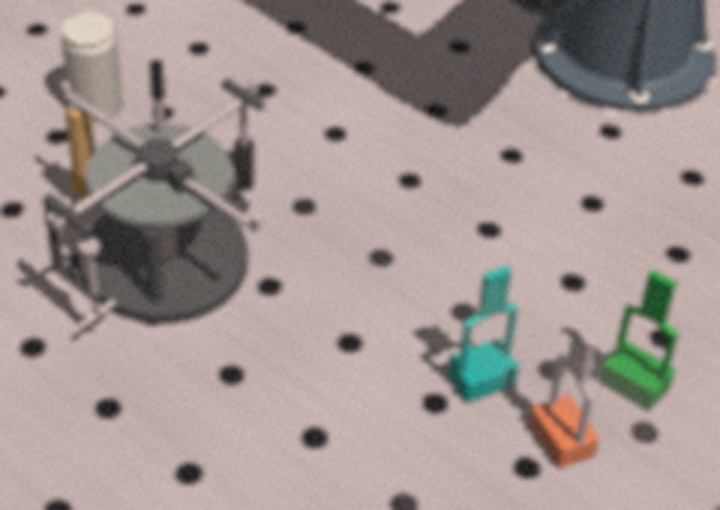

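View pics/cd.png

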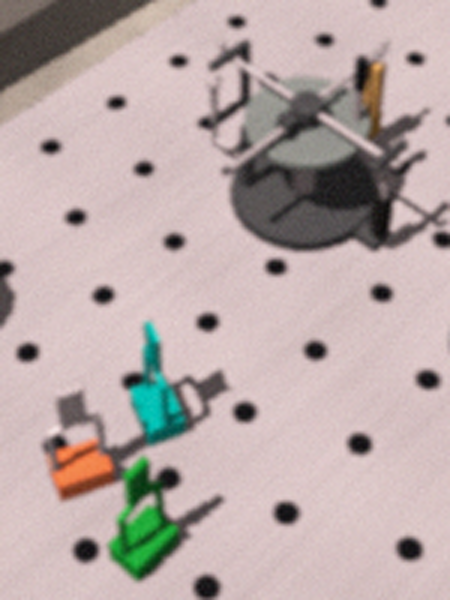

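View pics/cs2.png

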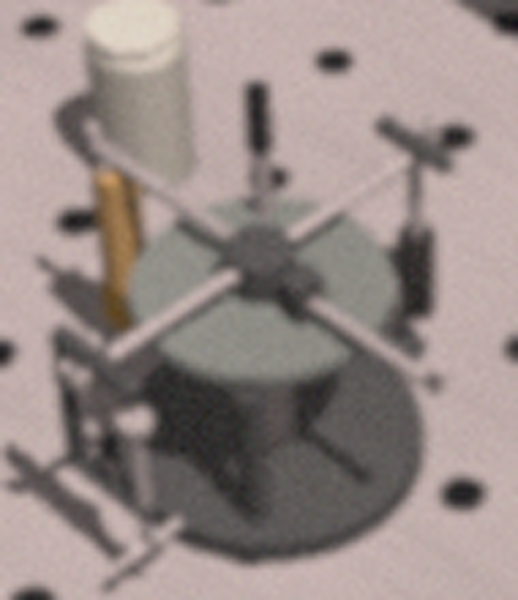

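Run:
```python
from h import *
S=cams.camera('scene');D=cams.camera('side')
a=cv2.resize(D['img'][155:240,275:370],(760,680),interpolation=cv2.INTER_CUBIC)[:600];save(a,'cd2.png')
a=cv2.resize(D['img'][260:330,215:290],(640,597),interpolation=cv2.INTER_CUBIC);save(a,'cd3.png')
a=cv2.resize(S['img'][205:285,325:415],(675,600),interpolation=cv2.INTER_CUBIC);save(a,'cs3.png')
for c in (S,D):print(np.round(ray(c,[0,0])[0],3))
```

```text
[1.338 0.719 1.161]
[-0.085  0.684  1.18 ]
```

View pics/cd2.png

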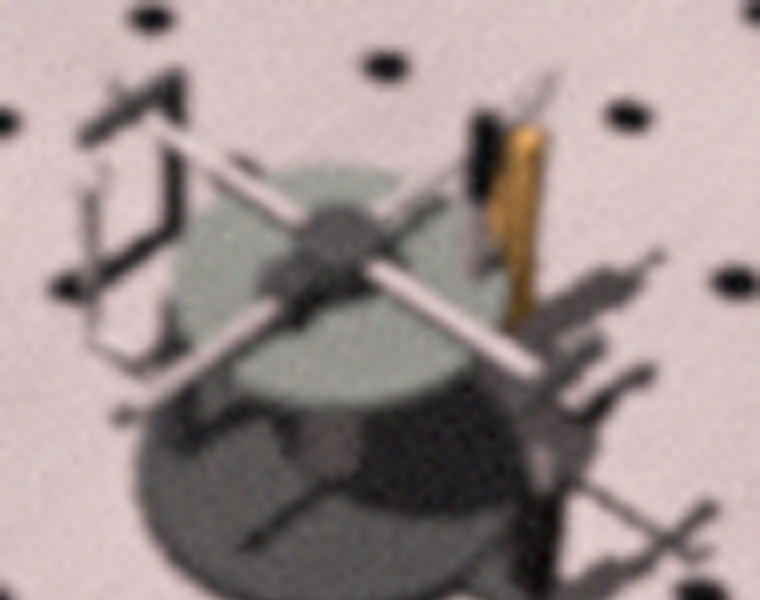

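View pics/cd3.png

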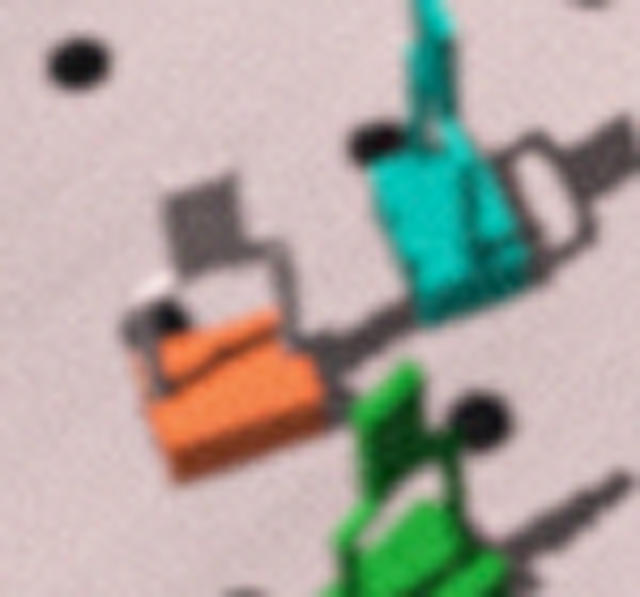

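View pics/cs3.png

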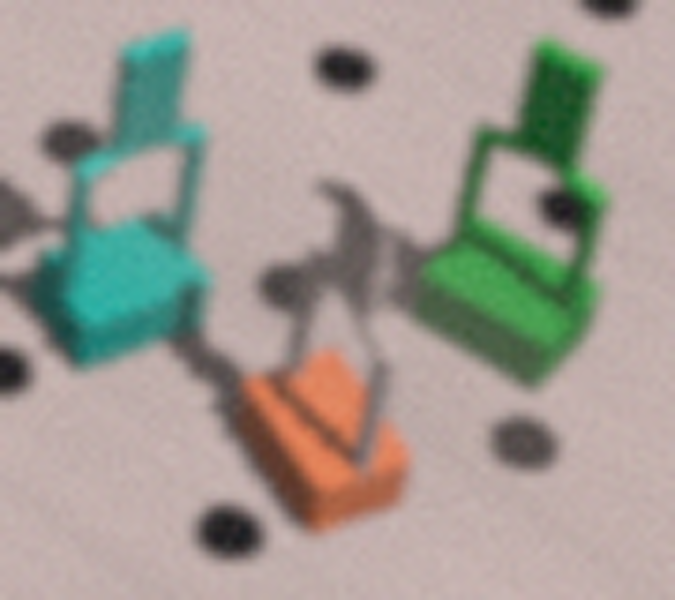

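Run:
```python
from h import *
S=cams.camera('scene');D=cams.camera('side')
def t(a,b): 
    p,e=tri(ray(S,a),ray(D,b)); print(np.round(p,4),round(e,4)); return p
hub=t([232.9+0,168+2.5],[317.7,183.0]); pin=t([232.5,140.5],[335.8,169.2]); tip=t([264.4,194.8],[290.2,206.6])
for c,p in((S,[232.9,170.5]),(D,[317.7,183])): print(onz(c,p,.154))
for c,p in((S,[232.4,140.6]),(D,[335.8,169.4])): print(onz(c,p,.215))
# block top corners (z=.03)
sc=lambda x,y:(325+x/7.5,205+y/7.5); sd=lambda x,y:(215+x/8.53,260+y/8.53)
for p in [(245,383),(318,493),(408,452),(335,352)]: print('S',np.round(onz(S,sc(*p),.03),4))
for p in [(152,405),(175,450),(325,385),(278,315),(135,355)]: print('D',np.round(onz(D,sd(*p),.03),4))
im=cv2.resize(D['img'][180:245,280:360],(738,600),interpolation=cv2.INTER_CUBIC);save(np.clip(im.astype(float)*1.8,0,255).astype(np.uint8),'cd4.png')
a=cv2.resize(S['img'][150:240,180:290],(733,600),interpolation=cv2.INTER_CUBIC);save(np.clip(a.astype(float)*1.8,0,255).astype(np.uint8),'cs4.png')
```

```text
[ 0.605  -0.1379  0.1531] 0.0065
[ 0.5651 -0.1763  0.2155] 0.0035
[ 0.6047 -0.0114  0.1401] 0.0016
[ 0.60708628 -0.13293757  0.154     ]
[ 0.60592333 -0.14137136  0.154     ]
[ 0.56615404 -0.17419666  0.215     ]
[ 0.56570624 -0.17838538  0.215     ]
S [0.5188 0.2608 0.03  ]
S [0.5407 0.3102 0.03  ]
S [0.5034 0.3225 0.03  ]
S [0.4842 0.2759 0.03  ]
D [0.5154 0.3152 0.03  ]
D [0.4968 0.3209 0.03  ]
D [0.4795 0.2687 0.03  ]
D [0.5114 0.2616 0.03  ]
D [0.5344 0.3066 0.03  ]
```

View pics/cd4.png

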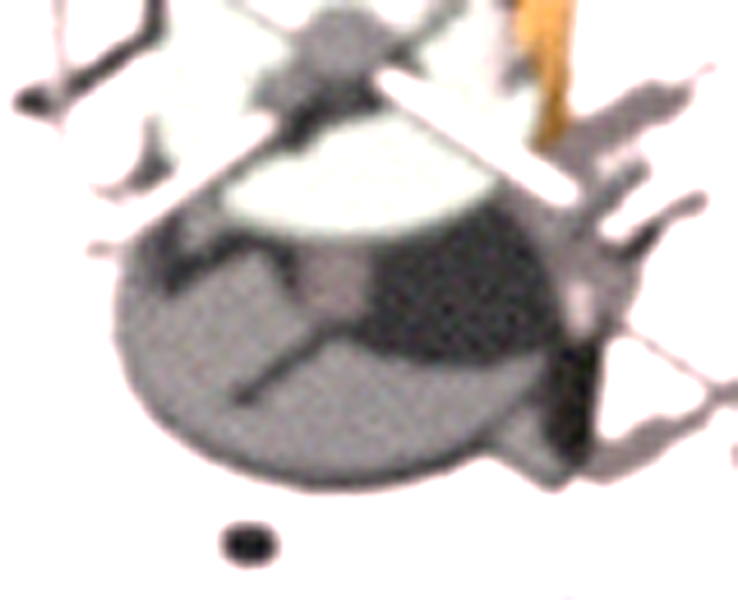

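View pics/cs4.png

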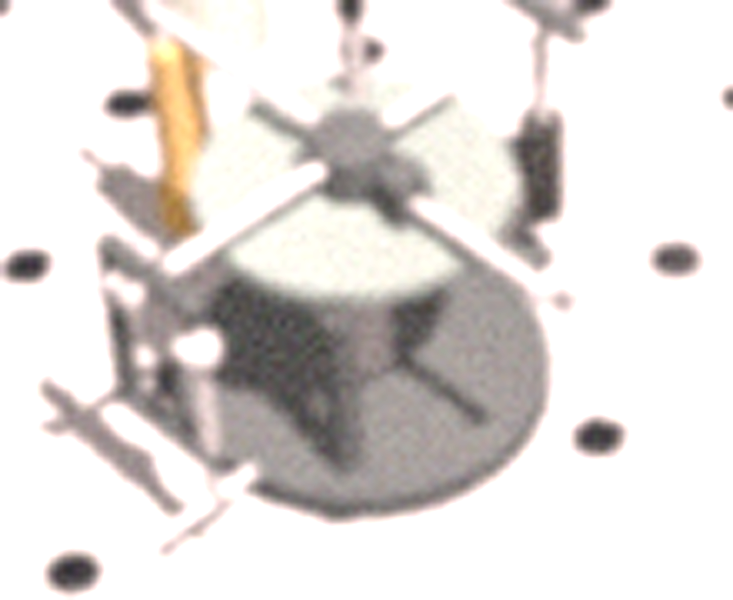

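Run:
```python
from h import *
D=cams.camera('side')
s=lambda x,y:(280+x/9.225,180+y/9.23)
for z in (0,.018):
  for p in [(490,455),(553,488)]: print(z,np.round(onz(D,s(*p),z),4))
```

```text
0 [ 0.5188 -0.1327  0.    ]
0 [ 0.4919 -0.1368  0.    ]
0.018 [ 0.5096 -0.1203  0.018 ]
0.018 [ 0.4831 -0.1243  0.018 ]
```

>>> play_rows:
  commands:
    - {"x": 20, "y": -12, "z": -20}
    - {"x": 33, "y": -20, "z": -20}
    - {"x": 33, "y": -20, "z": -20}
    - {"x": 33, "y": -20, "z": -20}
    - {"x": 33, "y": -20, "z": -20}
    - {"x": 33, "y": -20, "z": -20}
    - {"x": 33, "y": -20, "z": -20}
    - {"x": 33, "y": -20, "z": -20}

```text
invalid input
```

>>> play_rows:
  commands:
    - {"x": 33, "y": -20, "z": -10}
    - {"x": 33, "y": -20, "z": -10}
    - {"x": 33, "y": -20, "z": -10}
    - {"x": 33, "y": -20, "z": -10}
    - {"x": 33, "y": -20, "z": 0}
    - {"x": 33, "y": -20, "z": 0}
    - {"x": 33, "y": -20, "z": 0}
    - {"x": 25, "y": -20, "z": 0}

```text
invalid input
```

>>> play_rows:
  commands:
    - {"x": 20, "y": -12, "z": -20, "spin": 0}
    - {"x": 33, "y": -20, "z": -20, "spin": 0}
    - {"x": 33, "y": -20, "z": -20, "spin": 0}
    - {"x": 33, "y": -20, "z": -20, "spin": 0}
    - {"x": 33, "y": -20, "z": -20, "spin": 0}
    - {"x": 33, "y": -20, "z": -20, "spin": 0}
    - {"x": 33, "y": -20, "z": -20, "spin": 0}
    - {"x": 33, "y": -20, "z": -20, "spin": 0}

```text
time: 2.3
position: [0.3761, -0.3804, 0.3848]
tool_rot: [0.991, 0.136, -0.0, -0.002]
ft_force: [0.9, 0.9, -1.6]
grip_width: 0.087
```

>>> play_rows:
  commands:
    - {"x": 36, "y": -22, "z": -5, "spin": -0.07}
    - {"x": 38, "y": -20, "z": -5, "spin": -0.07}
    - {"x": 38, "y": -20, "z": -5, "spin": -0.07}
    - {"x": 38, "y": -18, "z": -5, "spin": -0.07}
    - {"x": 38, "y": -14, "z": -5, "spin": -0.07}
    - {"x": 38, "y": -12, "z": 0, "spin": -0.07}
    - {"x": 30, "y": -10, "z": 0, "spin": -0.07}
    - {"x": 10, "y": -5, "z": 0, "spin": 0}

```text
time: 3.1
position: [0.5629, -0.1365, 0.4169]
tool_rot: [0.924, 0.383, 0.004, 0.003]
ft_force: [1.2, 0.8, 1.0]
grip_width: 0.0872
```

Run:
```python
from h import *
c=wristcam(); save(c['img'],'w1.png'); print(robot.get_obs()['position'],robot.get_obs()['ft_force'])
```

```text
[ 0.56267647 -0.13568401  0.41692311] [-0.4497068   1.73244942  0.21528743]
```

View pics/w1.png

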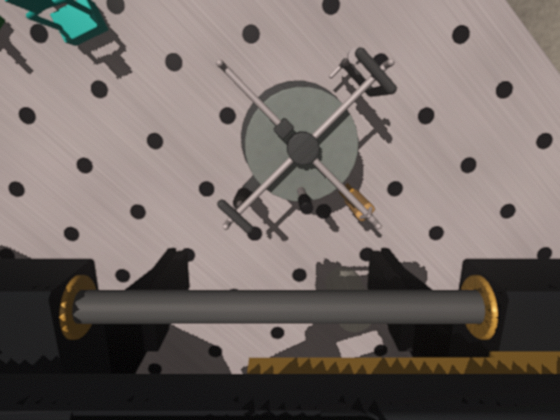

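Run:
```python
from h import *
c=wristcam(); I=c['img']
a=cv2.resize(I[40:260,190:420],(627,600),interpolation=cv2.INTER_CUBIC);save(np.clip(a.astype(float)*1.5,0,255).astype(np.uint8),'w1c.png')
g=cv2.cvtColor(I,cv2.COLOR_RGB2HSV)
# grey-green disc: fit circle
for p,z in (([303,149],.154),([304,206],.215),([221,64],.158)): print(np.round(onz(c,p,z),4))
r=nets.outline_of(c,'stand');print([(x['conf'],x['region'].sum()) for x in r])
```

```text
[ 0.6062 -0.137   0.154 ]
[ 0.5677 -0.172   0.215 ]
[ 0.6069 -0.0088  0.158 ]
[(0.8, np.int64(15139))]
```

View pics/w1c.png

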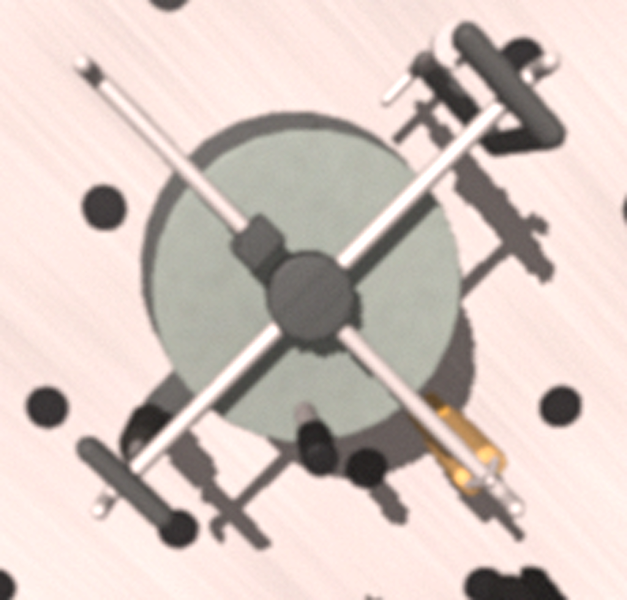

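>>> play_rows:
  commands:
    - {"x": -12, "y": 15, "z": 10, "spin": 0}
    - {"x": -12, "y": 15, "z": 30, "spin": 0}
    - {"x": 0, "y": 0, "z": 45, "spin": 0}
    - {"x": 0, "y": 0, "z": 45, "spin": 0}
    - {"x": 0, "y": 0, "z": 20, "spin": 0}
    - {"x": 0, "y": 0, "z": 0, "spin": 0}
  grip: 0.6
  newtons: 12

```text
time: 3.85
position: [0.5626, -0.1974, 0.2614]
tool_rot: [0.928, 0.373, 0.002, 0.008]
ft_force: [-0.4, -0.7, -0.3]
grip_width: 0.0537
```

Run:
```python
from h import *
c=wristcam(); save(c['img'],'w2.png'); o=robot.get_obs();print(o['position'],o['tool_rot'],o['ft_force'],o['grip_width'])
print(proj(c,[[.567,-.175,.215],[.606,-.137,.154],o['position']]))
```

```text
[ 0.56320859 -0.19785851  0.2627349 ] [0.9278544  0.37282121 0.00203287 0.00929637] [-0.50279304 -0.32552861 -0.66782021] 0.05322878806425676
[[253.22857116 206.56484435]
 [255.25093792 109.74854408]
 [278.12552284 270.13860392]]
```

View pics/w2.png

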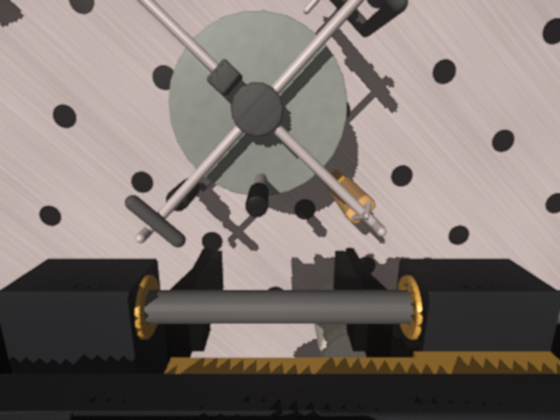

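>>> play_rows:
  commands:
    - {"x": 10, "y": -6, "z": 0, "spin": 0}
    - {"x": 9, "y": -6, "z": 0, "spin": 0}
    - {"x": 0, "y": 0, "z": 10, "spin": 0}

```text
time: 4.2
position: [0.5715, -0.1791, 0.2572]
tool_rot: [0.929, 0.371, 0.005, 0.013]
ft_force: [0.1, -0.1, 0.2]
grip_width: 0.0518
```

Run:
```python
from h import *
c=wristcam(); save(c['img'],'w3.png'); o=robot.get_obs();print(o['position'],o['tool_rot'],o['ft_force'],o['grip_width'])
print(proj(c,[[.567,-.175,.215],[.606,-.137,.154],o['position']]))
```

```text
[ 0.57011472 -0.17891768  0.25461119] [0.92867534 0.37068156 0.00379854 0.01195222] [-0.53820192 -0.12665558 -1.65716508] 0.05213348219284113
[[264.56804511 239.74737717]
 [263.29748869 138.18894838]
 [274.24310334 268.71095324]]
```

View pics/w3.png

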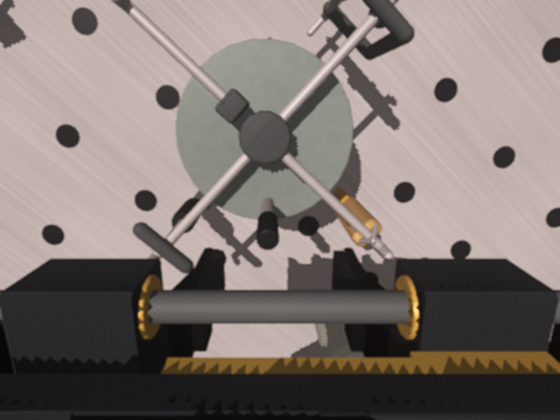

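>>> play_rows:
  commands:
    - {"x": 0, "y": -3, "z": 25, "spin": 0}
    - {"x": 0, "y": -2, "z": 25, "spin": 0}
    - {"x": 0, "y": 0, "z": 15, "spin": 0}
    - {"x": 0, "y": 0, "z": 2, "spin": 0}

```text
time: 4.65
position: [0.5701, -0.1758, 0.1884]
tool_rot: [0.928, 0.373, 0.006, 0.015]
ft_force: [0.1, -0.6, -0.4]
grip_width: 0.0523
```

>>> play_rows:
  commands:
    - {"x": -2, "y": 0, "z": 8, "spin": 0}
    - {"x": 0, "y": 0, "z": 0, "spin": 0}
    - {"x": 0, "y": 0, "z": 0, "spin": 0}

```text
time: 4.95
position: [0.57, -0.1776, 0.1814]
tool_rot: [0.928, 0.373, 0.007, 0.017]
ft_force: [-0.6, -0.9, 0.5]
grip_width: 0.0524
```

>>> play_rows:
  commands:
    - {"x": 0, "y": 0, "z": 0, "spin": 0}
    - {"x": 0, "y": 0, "z": 0, "spin": 0}
    - {"x": 0, "y": 0, "z": 0, "spin": 0}
    - {"x": 0, "y": 0, "z": 0, "spin": 0}
    - {"x": 0, "y": 0, "z": 0, "spin": 0}
  grip: 0.0
  newtons: 15

```text
time: 5.45
position: [0.5707, -0.1778, 0.1838]
tool_rot: [0.928, 0.373, 0.008, 0.017]
ft_force: [-2.9, 4.0, 1.3]
grip_width: 0.0201
```

Run:
```python
from h import *
c=wristcam(); save(c['img'],'w4.png'); o=robot.get_obs();print(o['position'],o['tool_rot'],o['ft_force'],o['moment'],o['grip_width'])
```

```text
[ 0.56966478 -0.17678986  0.18354226] [0.92767075 0.37298534 0.00728016 0.01599751] [-4.47150151  4.87540281  5.29985249] [ 0.88280465  0.72644031 -0.03960256] 0.01610545813787584
```

View pics/w4.png

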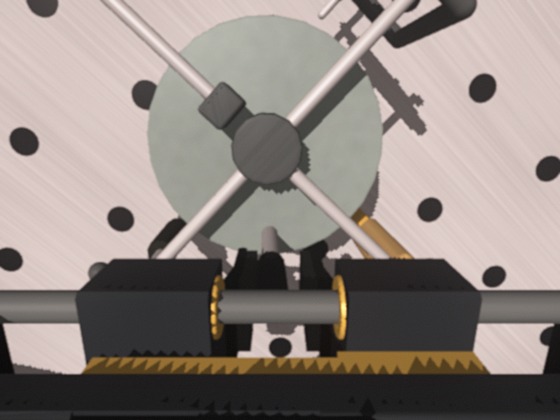

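>>> play_rows:
  commands:
    - {"x": 0, "y": 0, "z": 0, "spin": 0}
    - {"x": 0, "y": 3, "z": 0, "spin": -0.06}
    - {"x": 0.2, "y": 4, "z": 0, "spin": -0.07}
    - {"x": 0.2, "y": 4, "z": 0, "spin": -0.07}
    - {"x": 0.2, "y": 4, "z": 0, "spin": -0.07}
    - {"x": 0.2, "y": 4, "z": 0, "spin": -0.07}

```text
time: 6.1
position: [0.5785, -0.1825, 0.1835]
tool_rot: [0.849, 0.529, 0.001, 0.008]
ft_force: [-3.0, 1.2, 2.8]
grip_width: 0.0137
```

```bash
cat >> h.py <<'E'
from scipy.spatial.transform import Rotation as Ro
def st():
    o=robot.get_obs();R=Ro.from_quat(o['tool_rot']).as_matrix();p=o['position'];g=p-R[:,2]*robot.tcp_to_grasp
    yaw=np.arctan2(R[1,0],R[0,0]);a=g[:2]-np.array([.606,-.137])
    print('t',round(o['time'],2),'p',np.round(p,4),'g',np.round(g,4),'yaw',round(yaw,3),'tiltz',np.round(R[:2,2],3),'F',np.round(o['ft_force'],1),'M',np.round(o['moment'],2),'w',round(o['grip_width'],4),'q6',np.round(o['q'][5],2))
    print('tilt in tool: ',np.round(R.T@[0,0,-1],3),'pin r',round(np.hypot(*a),4),'ang',round(np.degrees(np.arctan2(a[1],a[0]))%360,1),'tool x ang',round(np.degrees(yaw),1), 'F tool',np.round(R.T@o['ft_force'],1))
    return o,R
E
python3 -c "
from h import *
st()"
```

```text
t 6.1 p [ 0.5785 -0.1825  0.1835] g [ 0.5783 -0.1823  0.2022] yaw 1.115 tiltz [ 0.01  -0.013] F [-3.   1.2  2.8] M [ 0.2   0.52 -0.15] w 0.0137 q6 -0.03
tilt in tool:  [ 0.007 -0.015  1.   ] pin r 0.0531 ang 238.5 tool x ang 63.9 F tool [-0.3 -3.2 -2.9]
```

>>> play_rows:
  commands:
    - {"x": 0.2, "y": 5, "z": 0, "spin": -0.07}
    - {"x": 0.2, "y": 5, "z": 0, "spin": -0.07}
    - {"x": 0.2, "y": 5, "z": 0, "spin": -0.07}
    - {"x": 0.2, "y": 5, "z": 0, "spin": -0.07}
    - {"x": 0.2, "y": 5, "z": 0, "spin": -0.07}
    - {"x": 0.2, "y": 5, "z": 0, "spin": -0.07}
    - {"x": 0.2, "y": 5, "z": 0, "spin": -0.07}
    - {"x": 0.2, "y": 5, "z": 0, "spin": -0.07}

```text
time: 6.9
position: [0.6045, -0.1899, 0.1833]
tool_rot: [0.661, 0.75, -0.012, -0.004]
ft_force: [-6.0, -1.3, 3.4]
grip_width: 0.0136
```

```bash
python3 -c "
from h import *
st()"
```

```text
t 6.9 p [ 0.6045 -0.1899  0.1833] g [ 0.6049 -0.1897  0.202 ] yaw 1.698 tiltz [-0.022 -0.012] F [-6.  -1.3  3.4] M [-0.15  0.48 -0.1 ] w 0.0136 q6 -0.59
tilt in tool:  [0.009 0.023 1.   ] pin r 0.0527 ang 268.8 tool x ang 97.3 F tool [-0.5 -6.2 -3.3]
```

>>> play_rows:
  commands:
    - {"x": 0.5, "y": 5, "z": 0, "spin": -0.06}
    - {"x": 0.5, "y": 5, "z": 0, "spin": -0.06}
    - {"x": 0.5, "y": 5, "z": 0, "spin": -0.06}
    - {"x": 0.5, "y": 5, "z": 0, "spin": -0.06}
    - {"x": 0.5, "y": 5, "z": 0, "spin": -0.06}
    - {"x": 0.5, "y": 5, "z": 0, "spin": -0.06}
    - {"x": 0.5, "y": 5, "z": 0, "spin": -0.06}
    - {"x": 0.5, "y": 5, "z": 0, "spin": -0.06}

```text
time: 7.7
position: [0.6296, -0.1843, 0.1832]
tool_rot: [0.455, 0.89, -0.024, -0.014]
ft_force: [-4.6, -2.9, 2.5]
grip_width: 0.0135
```

```bash
python3 -c "
from h import *
st()"
```

```text
t 7.7 p [ 0.6296 -0.1843  0.1832] g [ 0.6305 -0.1837  0.2019] yaw 2.197 tiltz [-0.047 -0.03 ] F [-4.6 -2.9  2.5] M [-0.29  0.27 -0.1 ] w 0.0135 q6 -1.04
tilt in tool:  [-0.003  0.056  0.998] pin r 0.0528 ang 297.7 tool x ang 125.9 F tool [ 0.3 -5.5 -2.2]
```

>>> play_rows:
  commands:
    - {"x": 0.5, "y": 5, "z": 0, "spin": -0.05}
    - {"x": 0.5, "y": 5, "z": 0, "spin": -0.05}
    - {"x": 0.5, "y": 5, "z": 0, "spin": -0.05}
    - {"x": 0.5, "y": 4, "z": 0, "spin": -0.05}
    - {"x": 0.5, "y": 4, "z": 0, "spin": -0.05}

```text
time: 8.2
position: [0.6407, -0.1768, 0.1832]
tool_rot: [0.336, 0.941, -0.031, -0.019]
ft_force: [-3.5, -3.3, 2.6]
grip_width: 0.0144
```

```bash
python3 -c "
from h import *
st()"
```

```text
t 8.2 p [ 0.6407 -0.1768  0.1832] g [ 0.6417 -0.176   0.2019] yaw 2.455 tiltz [-0.056 -0.046] F [-3.5 -3.3  2.6] M [-0.14  0.   -0.05] w 0.0144 q6 -1.27
tilt in tool:  [-0.015  0.071  0.997] pin r 0.0529 ang 312.5 tool x ang 140.7 F tool [ 0.7 -5.  -2.3]
```

>>> play_rows:
  commands:
    - {"x": 0.5, "y": 4, "z": 0, "spin": -0.04}
    - {"x": 0.5, "y": 4, "z": 0, "spin": -0.04}
    - {"x": 0.5, "y": 4, "z": 0, "spin": -0.04}
    - {"x": 0.5, "y": 3, "z": 0, "spin": -0.04}

```text
time: 8.6
position: [0.6431, -0.1738, 0.1831]
tool_rot: [0.258, 0.965, -0.039, -0.024]
ft_force: [-5.3, -3.8, 1.8]
grip_width: 0.0144
```

```bash
python3 -c "
from h import *
st()
c=cams.camera('side');save(cv2.resize(c['img'][140:260,250:400],(750,600),interpolation=cv2.INTER_CUBIC),'d5.png')
c=wristcam();save(c['img'],'w5.png')"
```

```text
t 8.6 p [ 0.6431 -0.1738  0.1831] g [ 0.6444 -0.1726  0.2017] yaw 2.619 tiltz [-0.067 -0.063] F [-5.3 -3.8  1.8] M [-0.51  0.2  -0.14] w 0.0144 q6 -1.41
tilt in tool:  [-0.027  0.088  0.996] pin r 0.0523 ang 317.1 tool x ang 150.0 F tool [ 2.7 -6.1 -1.2]
```

View pics/d5.png

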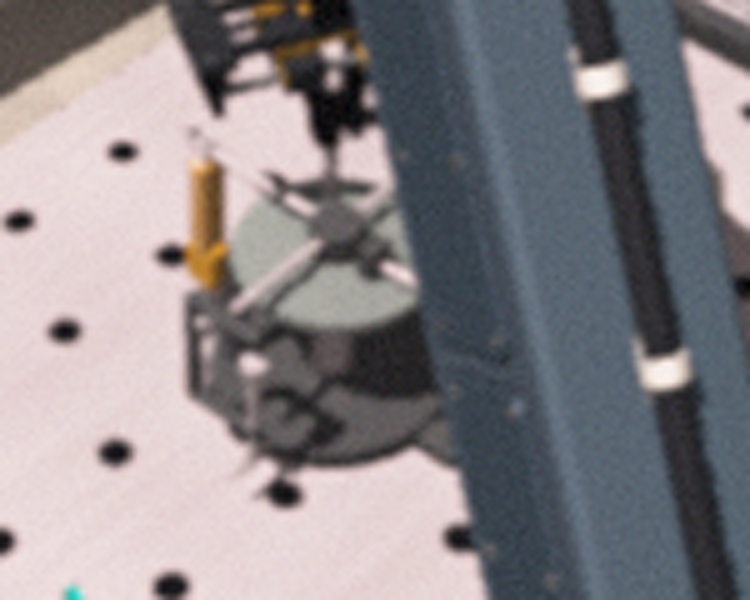

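View pics/w5.png

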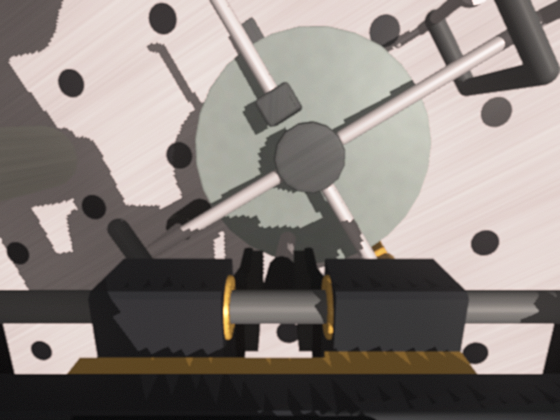

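>>> play_rows:
  commands:
    - {"x": 0, "y": 5, "z": 0, "spin": 0}
    - {"x": 0, "y": 7, "z": 0, "spin": 0}
    - {"x": 0, "y": 7, "z": 0, "spin": 0}

```text
time: 9.0
position: [0.6427, -0.1739, 0.1829]
tool_rot: [0.259, 0.964, -0.055, -0.031]
ft_force: [-9.6, -12.5, 3.6]
grip_width: 0.0157
```

```bash
python3 -c "
from h import *
st()"
```

```text
t 9.0 p [ 0.6427 -0.1739  0.1829] g [ 0.6443 -0.1722  0.2014] yaw 2.615 tiltz [-0.089 -0.09 ] F [ -9.6 -12.5   3.6] M [-1.66  1.19 -0.01] w 0.0157 q6 -1.38
tilt in tool:  [-0.032  0.123  0.992] pin r 0.052 ang 317.5 tool x ang 149.8 F tool [  2.1 -15.9  -1.6]
```

>>> play_rows:
  commands:
    - {"x": 0, "y": 0.5, "z": 0, "spin": 0}
    - {"x": 0, "y": 0.5, "z": 0, "spin": 0}
    - {"x": 0, "y": 0.5, "z": 0, "spin": 0}
    - {"x": 0, "y": 0.5, "z": 0, "spin": 0}
  grip: 0
  newtons: 45

```text
time: 9.4
position: [0.6425, -0.1741, 0.1829]
tool_rot: [0.261, 0.963, -0.055, -0.032]
ft_force: [-3.9, -2.8, 1.7]
grip_width: 0.0147
```

```bash
python3 -c "
from h import *
st()"
```

```text
t 9.4 p [ 0.6425 -0.1741  0.1829] g [ 0.6442 -0.1724  0.2015] yaw 2.611 tiltz [-0.09  -0.088] F [-3.9 -2.8  1.7] M [ 0.57 -0.16 -0.01] w 0.0147 q6 -1.38
tilt in tool:  [-0.033  0.122  0.992] pin r 0.0521 ang 317.2 tool x ang 149.6 F tool [ 2.  -4.5 -1. ]
```

>>> play_rows:
  commands:
    - {"x": 0, "y": 0, "z": 0, "spin": 0}
    - {"x": 0, "y": 0, "z": 0, "spin": 0}
    - {"x": 0, "y": 0, "z": 0, "spin": 0}
  grip: 0.7
  newtons: 15

```text
time: 9.7
position: [0.6439, -0.1736, 0.1825]
tool_rot: [0.26, 0.964, -0.055, -0.031]
ft_force: [-0.5, -0.3, 1.1]
grip_width: 0.0311
```

```bash
python3 -c "
from h import *
st()"
```

```text
t 9.7 p [ 0.6439 -0.1736  0.1825] g [ 0.6456 -0.1719  0.2011] yaw 2.613 tiltz [-0.088 -0.091] F [-0.5 -0.3  1.1] M [ 0.11 -0.24 -0.  ] w 0.0311 q6 -1.38
tilt in tool:  [-0.03   0.122  0.992] pin r 0.0527 ang 318.6 tool x ang 149.7 F tool [ 0.4 -0.6 -1. ]
```

>>> play_rows:
  commands:
    - {"x": 0, "y": 0, "z": 0, "spin": 0}
    - {"x": 0, "y": 0, "z": -20, "spin": 0}
    - {"x": 0, "y": 0, "z": -40, "spin": 0}
    - {"x": 0, "y": 0, "z": -45, "spin": 0}
    - {"x": 0, "y": 0, "z": -45, "spin": 0}
    - {"x": 0, "y": 0, "z": -45, "spin": 0}
    - {"x": 0, "y": 0, "z": -20, "spin": 0}

```text
time: 10.4
position: [0.6629, -0.1515, 0.3968]
tool_rot: [0.258, 0.964, -0.055, -0.036]
ft_force: [0.6, -0.5, -0.4]
grip_width: 0.0607
```

```bash
python3 -c "
from h import *
st()
c=wristcam();save(c['img'],'w6.png')
c=cams.camera('scene');save(cv2.resize(c['img'][130:240,180:300],(654,600),interpolation=cv2.INTER_CUBIC),'s6.png')"
```

```text
t 10.4 p [ 0.6629 -0.1515  0.3968] g [ 0.6647 -0.1499  0.4153] yaw 2.616 tiltz [-0.098 -0.087] F [ 0.6 -0.5 -0.4] M [ 0.09 -0.24 -0.  ] w 0.0607 q6 -1.4
tilt in tool:  [-0.041  0.124  0.991] pin r 0.0601 ang 347.6 tool x ang 149.9 F tool [-0.8 -0.   0.4]
```

View pics/w6.png

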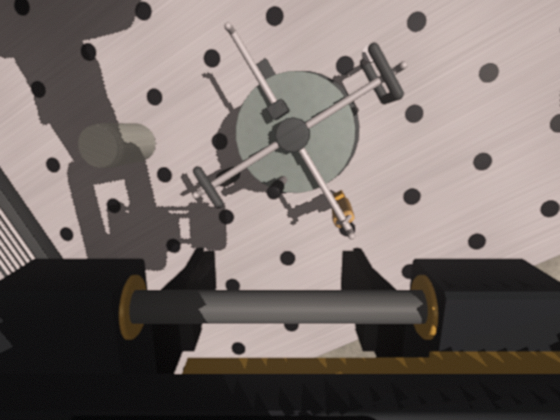

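View pics/s6.png

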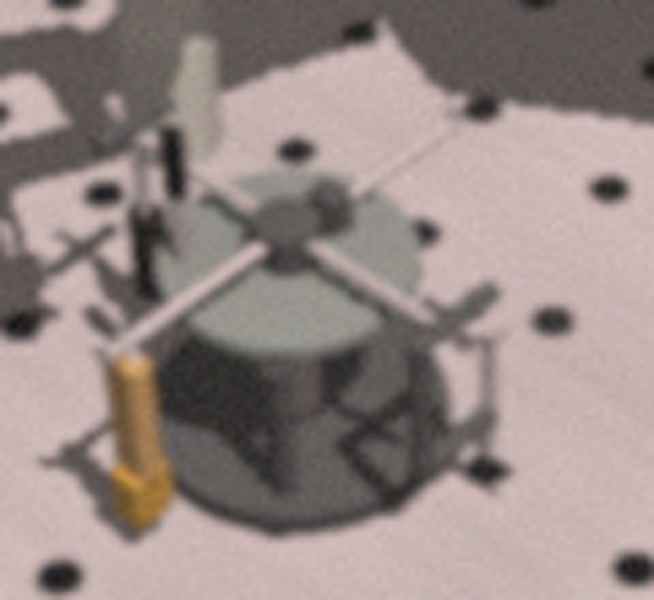

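```bash
python3 -c "
from h import *
c=wristcam()
im=c['img'][10:215,180:420];save(np.clip(cv2.resize(im,(702,600),interpolation=cv2.INTER_CUBIC)*1.0*1.5,0,255).astype(np.uint8),'w6c.png')
P=[onz(c,p,z) for p,z in (([292.5,134.5],.154),([229,27],.160),([349,234],.160),([276,189],.215))]
h=P[0]
for p in P: print(np.round(p,4), np.round(np.hypot(*(p-h)[:2]),4),np.degrees(np.arctan2(p[1]-h[1],p[0]-h[0]))%360)
"
```

```text
[ 0.6078 -0.1368  0.154 ] 0.0 0.0
[ 0.4811 -0.1402  0.16  ] 0.1267 181.54337977233055
[ 0.7349 -0.1345  0.16  ] 0.1272 1.0437490129276448
[ 0.6458 -0.1704  0.215 ] 0.0508 318.5383304085516
```

View pics/w6c.png

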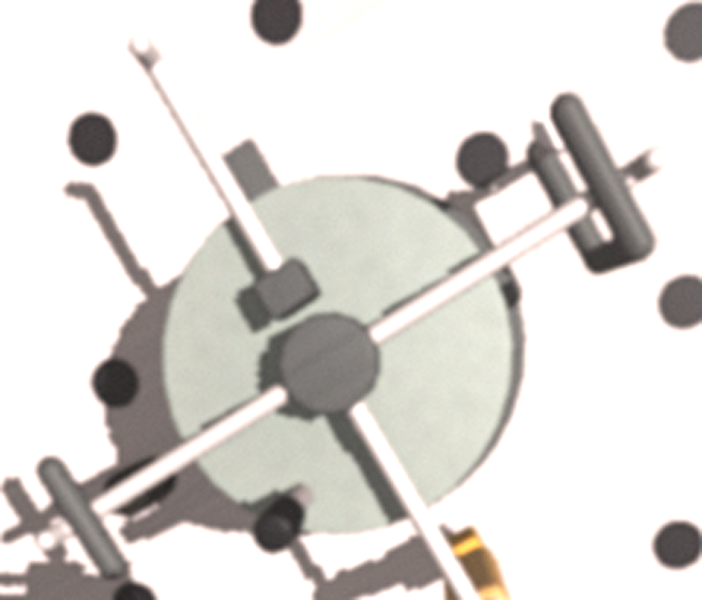

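```bash
cat >> h.py <<'E'
def plan(target,yawt,n,zt=None):
    o,R=st(); p=np.array(o['position']); yaw=np.arctan2(R[1,0],R[0,0])
    d=(np.array(target)-p)/n; dy=(yawt-yaw+np.pi)%(2*np.pi)-np.pi
    ax=R[:,2]
    for k in range(n):
        Rk=Ro.from_rotvec(np.array([0,0,1])*dy*k/n).as_matrix()@R  # approx
        Rk=R@Ro.from_rotvec([0,0,-dy*k/n]).as_matrix()
        v=Rk.T@d*1000
        print('{"x": %.0f, "y": %.0f, "z": %.0f, "spin": %.2f},'%(v[0],v[1],v[2],-dy/n))
E
python3 -c "
from h import *
plan([.49,.23,.36],1.17,12)"
```

```text
t 10.55 p [ 0.6619 -0.1515  0.393 ] g [ 0.6638 -0.1499  0.4116] yaw 2.616 tiltz [-0.102 -0.085] F [-0.4  0.8 -0.5] M [ 0.1  -0.25 -0.03] w 0.0608 q6 -1.4
tilt in tool:  [-0.046  0.125  0.991] pin r 0.0592 ang 347.4 tool x ang 149.9 F tool [0.7 0.6 0.5]
{"x": 28, "y": 21, "z": 1, "spin": 0.12},
{"x": 30, "y": 17, "z": 1, "spin": 0.12},
{"x": 32, "y": 13, "z": 1, "spin": 0.12},
{"x": 34, "y": 9, "z": 1, "spin": 0.12},
{"x": 35, "y": 5, "z": 1, "spin": 0.12},
{"x": 35, "y": 1, "z": 1, "spin": 0.12},
{"x": 35, "y": -3, "z": 1, "spin": 0.12},
{"x": 34, "y": -7, "z": 1, "spin": 0.12},
{"x": 33, "y": -11, "z": 1, "spin": 0.12},
{"x": 31, "y": -15, "z": 1, "spin": 0.12},
{"x": 29, "y": -19, "z": 1, "spin": 0.12},
{"x": 27, "y": -22, "z": 1, "spin": 0.12},
```

>>> play_rows:
  commands:
    - {"x": 28, "y": 21, "z": 1, "spin": 0.12}
    - {"x": 30, "y": 17, "z": 1, "spin": 0.12}
    - {"x": 32, "y": 13, "z": 1, "spin": 0.12}
    - {"x": 34, "y": 9, "z": 1, "spin": 0.12}
    - {"x": 35, "y": 5, "z": 1, "spin": 0.12}
    - {"x": 35, "y": 1, "z": 1, "spin": 0.12}
    - {"x": 35, "y": -3, "z": 1, "spin": 0.12}
    - {"x": 34, "y": -7, "z": 1, "spin": 0.12}

```text
time: 11.35
position: [0.5403, 0.1085, 0.353]
tool_rot: [0.69, 0.719, -0.077, -0.022]
ft_force: [0.4, 1.1, -0.4]
grip_width: 0.0612
```

>>> play_rows:
  commands:
    - {"x": 33, "y": -11, "z": 1, "spin": 0.12}
    - {"x": 31, "y": -15, "z": 1, "spin": 0.12}
    - {"x": 29, "y": -19, "z": 1, "spin": 0.12}
    - {"x": 27, "y": -22, "z": 1, "spin": 0.12}
    - {"x": 0, "y": 0, "z": 0, "spin": 0}

```text
time: 11.85
position: [0.4785, 0.244, 0.3323]
tool_rot: [0.845, 0.526, -0.092, -0.007]
ft_force: [-0.1, -0.2, 0.0]
grip_width: 0.061
```

```bash
python3 -c "
from h import *
st()
c=wristcam();save(c['img'],'w7.png')"
```

```text
t 11.85 p [0.4785 0.244  0.3323] g [0.4815 0.2456 0.3507] yaw 1.122 tiltz [-0.163 -0.086] F [-0.1 -0.2  0. ] M [-0.03 -0.16 -0.01] w 0.061 q6 0.75
tilt in tool:  [0.149 0.108 0.983] pin r 0.4024 ang 108.0 tool x ang 64.3 F tool [-0.2 -0.   0. ]
```

View pics/w7.png

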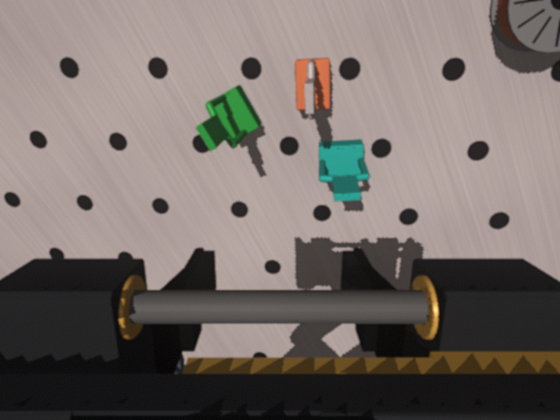

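```bash
python3 -c "
from h import *
plan([.4785+.16,.244+.082,.335],1.15,4)"
```

```text
t 11.9 p [0.4791 0.2423 0.3321] g [0.4822 0.2439 0.3505] yaw 1.122 tiltz [-0.163 -0.087] F [-0.3 -0.  -0.6] M [ 0.05 -0.12  0.04] w 0.0609 q6 0.74
tilt in tool:  [0.15  0.108 0.983] pin r 0.4006 ang 108.0 tool x ang 64.3 F tool [-0.1 -0.2  0.7]
{"x": 36, "y": 26, "z": -9, "spin": -0.01},
{"x": 35, "y": 26, "z": -9, "spin": -0.01},
{"x": 35, "y": 26, "z": -9, "spin": -0.01},
{"x": 35, "y": 27, "z": -9, "spin": -0.01},
```

>>> play_rows:
  commands:
    - {"x": 36, "y": 26, "z": -9, "spin": 0}
    - {"x": 35, "y": 26, "z": -9, "spin": 0}
    - {"x": 35, "y": 26, "z": -9, "spin": 0}
    - {"x": 35, "y": 27, "z": -9, "spin": 0}

```text
time: 12.3
position: [0.6343, 0.3193, 0.3265]
tool_rot: [0.844, 0.527, -0.103, -0.007]
ft_force: [1.0, 0.5, 0.1]
grip_width: 0.0615
```

```bash
python3 -c "
from h import *
st()"
```

```text
t 12.3 p [0.6343 0.3193 0.3265] g [0.6377 0.3211 0.3448] yaw 1.126 tiltz [-0.182 -0.097] F [1.  0.5 0.1] M [ 0.02 -0.24 -0.03] w 0.0615 q6 0.77
tilt in tool:  [0.167 0.121 0.979] pin r 0.4592 ang 86.0 tool x ang 64.5 F tool [ 0.8  0.7 -0.4]
```

>>> play_rows:
  commands:
    - {"x": -34, "y": -26, "z": 10, "spin": 0}
    - {"x": -34, "y": -26, "z": 10, "spin": 0}
    - {"x": -34, "y": -26, "z": 10, "spin": 0}
    - {"x": -34, "y": -26, "z": 10, "spin": 0}

```text
time: 12.7
position: [0.4964, 0.2389, 0.2912]
tool_rot: [0.843, 0.525, -0.112, -0.009]
ft_force: [0.1, -0.4, 0.7]
grip_width: 0.0611
```

```bash
python3 -c "
from h import *
st()"
```

```text
t 12.7 p [0.4964 0.2389 0.2912] g [0.5001 0.2408 0.3094] yaw 1.127 tiltz [-0.199 -0.103] F [ 0.1 -0.4  0.7] M [-0.01 -0.22 -0.02] w 0.0611 q6 0.74
tilt in tool:  [0.18  0.133 0.975] pin r 0.3923 ang 105.7 tool x ang 64.6 F tool [-0.4  0.2 -0.6]
```

>>> play_rows:
  commands:
    - {"x": 7, "y": 5, "z": 45, "spin": 0}
    - {"x": 7, "y": 5, "z": 45, "spin": 0}
    - {"x": -7, "y": -5, "z": -45, "spin": 0}
    - {"x": -7, "y": -5, "z": -45, "spin": 0}

```text
time: 13.1
position: [0.4832, 0.228, 0.2723]
tool_rot: [0.841, 0.523, -0.135, -0.015]
ft_force: [1.1, 0.8, 0.7]
grip_width: 0.0614
```

```bash
python3 -c "
from h import *
st()"
```

```text
t 13.1 p [0.4832 0.228  0.2723] g [0.4877 0.2302 0.2903] yaw 1.131 tiltz [-0.242 -0.116] F [1.1 0.8 0.7] M [ 0.05 -0.26 -0.03] w 0.0614 q6 0.73
tilt in tool:  [0.211 0.166 0.963] pin r 0.3858 ang 107.9 tool x ang 64.8 F tool [ 1.   0.5 -1. ]
```

```bash
python3 -c "
from h import *
o=robot.get_obs()
print(np.round(o['q'],4),np.round(o['joint_torque'],2),np.round(o['joint_velocities'],3),o['q'][1]+o['q'][2]+o['q'][4])"
```

```text
[ 0.2607  0.4761  1.4109 -0.05    1.5222  0.7274] [ 2.500e-01 -3.691e+01 -1.400e+01 -8.000e-02  4.300e-01  2.000e-02] [-0.025 -0.262 -0.449 -0.002  1.023 -0.064] 3.4092412725070425
```

>>> play_rows:
  commands:
    - {"x": 0, "y": 0, "z": 0, "spin": 0}
    - {"x": 0, "y": 0, "z": 0, "spin": 0}
    - {"x": 0, "y": 0, "z": 0, "spin": 0}
    - {"x": 0, "y": 0, "z": 0, "spin": 0}

```text
time: 13.5
position: [0.4845, 0.2241, 0.2709]
tool_rot: [0.842, 0.522, -0.136, -0.015]
ft_force: [-1.2, 0.2, -0.0]
grip_width: 0.0607
```

```bash
python3 -c "
from h import *
o,R=st()
print(np.round(o['q'],4),np.round(o['joint_torque'],2),np.round(o['joint_velocities'],3),o['q'][1]+o['q'][2]+o['q'][4])"
```

```text
t 13.5 p [0.4845 0.2241 0.2709] g [0.4891 0.2263 0.2889] yaw 1.13 tiltz [-0.244 -0.117] F [-1.2  0.2 -0. ] M [ 0.13 -0.22  0.02] w 0.0607 q6 0.72
tilt in tool:  [0.213 0.166 0.963] pin r 0.3816 ang 107.8 tool x ang 64.7 F tool [-0.4 -1.1  0.3]
[ 0.2541  0.4777  1.4128 -0.0521  1.5199  0.7235] [-5.000e-02 -4.195e+01 -1.792e+01 -1.100e-01  9.300e-01 -2.000e-02] [-0.007  0.006  0.013 -0.001 -0.009 -0.004] 3.41041832479711
```

>>> play_rows:
  commands:
    - {"x": 8, "y": 6, "z": 35, "spin": 0}
    - {"x": 8, "y": 6, "z": 35, "spin": 0}
    - {"x": 0, "y": 0, "z": 0, "spin": 0}

```text
time: 13.8
position: [0.4848, 0.2241, 0.196]
tool_rot: [0.842, 0.523, -0.135, -0.014]
ft_force: [-0.7, -0.3, -0.3]
grip_width: 0.0607
```

```bash
python3 -c "
from h import *
o,R=st()
print(np.round(o['q'],4),np.round(o['joint_velocities'],3),o['q'][1]+o['q'][2]+o['q'][4])"
```

```text
t 13.8 p [0.4848 0.2241 0.196 ] g [0.4894 0.2263 0.2141] yaw 1.129 tiltz [-0.242 -0.117] F [-0.7 -0.3 -0.3] M [ 0.08 -0.18 -0.03] w 0.0607 q6 0.73
tilt in tool:  [0.212 0.165 0.963] pin r 0.3815 ang 107.8 tool x ang 64.7 F tool [-0.5 -0.4  0.5]
[ 0.254   0.5587  1.4935 -0.0534  1.3567  0.7319] [ 0.001 -0.05  -0.049  0.     0.037 -0.004] 3.408880270086069
```

>>> play_rows:
  commands:
    - {"x": -8, "y": -6, "z": -35, "spin": 0}
    - {"x": -8, "y": -6, "z": -35, "spin": 0}
    - {"x": 0, "y": 0, "z": 0, "spin": 0}

```text
time: 14.1
position: [0.4833, 0.223, 0.271]
tool_rot: [0.841, 0.523, -0.138, -0.015]
ft_force: [0.5, -0.9, 0.1]
grip_width: 0.0608
```

```bash
python3 -c "
from h import *
o,R=st()
print(np.round(o['q'],4),np.round(o['joint_velocities'],3),o['q'][1]+o['q'][2]+o['q'][4])"
```

```text
t 14.1 p [0.4833 0.223  0.271 ] g [0.488  0.2252 0.289 ] yaw 1.131 tiltz [-0.248 -0.119] F [ 0.5 -0.9  0.1] M [ 0.08 -0.22  0.07] w 0.0608 q6 0.72
tilt in tool:  [0.216 0.17  0.961] pin r 0.381 ang 108.0 tool x ang 64.8 F tool [-0.6  0.8 -0.1]
[ 0.2531  0.4779  1.4133 -0.0528  1.5244  0.7215] [-0.002  0.038  0.057 -0.001 -0.02  -0.002] 3.4156264296025665
```

>>> play_rows:
  commands:
    - {"x": -9, "y": -7, "z": -40, "spin": 0}
    - {"x": 9, "y": 7, "z": 40, "spin": 0}
    - {"x": -9, "y": -7, "z": -40, "spin": 0}
    - {"x": 9, "y": 7, "z": 40, "spin": 0}
    - {"x": 0, "y": 0, "z": 0, "spin": 0}

```text
time: 14.6
position: [0.4727, 0.2203, 0.271]
tool_rot: [0.838, 0.522, -0.155, -0.02]
ft_force: [-0.4, -0.6, 0.8]
grip_width: 0.0609
```

```bash
python3 -c "
from h import *
o,R=st()
print(np.round(o['q'],4),np.round(o['joint_velocities'],3),o['q'][1]+o['q'][2]+o['q'][4])"
```

```text
t 14.6 p [0.4727 0.2203 0.271 ] g [0.4779 0.2227 0.2888] yaw 1.139 tiltz [-0.28  -0.127] F [-0.4 -0.6  0.8] M [-0.01 -0.23  0.02] w 0.0609 q6 0.72
tilt in tool:  [0.238 0.196 0.951] pin r 0.3818 ang 109.6 tool x ang 65.2 F tool [-0.9 -0.2 -0.6]
[ 0.2533  0.4798  1.419  -0.053   1.5515  0.7191] [ 0.005 -0.126 -0.202 -0.004  0.064 -0.005] 3.4502843439255138
```

>>> play_rows:
  commands:
    - {"x": 0, "y": 0, "z": -45, "spin": 0}

```text
time: 14.7
position: [0.4815, 0.225, 0.3111]
tool_rot: [0.837, 0.522, -0.161, -0.022]
ft_force: [0.7, 0.9, -0.3]
grip_width: 0.0611
```

>>> play_rows:
  commands:
    - {"x": 0, "y": 0, "z": 45, "spin": 0}

```text
time: 14.8
position: [0.4815, 0.2226, 0.2798]
tool_rot: [0.84, 0.523, -0.144, -0.017]
ft_force: [1.7, -0.2, -1.0]
grip_width: 0.0607
```

>>> play_rows:
  commands:
    - {"x": 0, "y": 0, "z": 0, "spin": 0}

```text
time: 14.9
position: [0.4701, 0.2198, 0.2743]
tool_rot: [0.838, 0.522, -0.157, -0.021]
ft_force: [-1.1, 0.4, -0.9]
grip_width: 0.0608
```

>>> play_rows:
  commands:
    - {"x": 0, "y": 0, "z": 0, "spin": 0}

```text
time: 15.0
position: [0.4716, 0.2201, 0.277]
tool_rot: [0.838, 0.523, -0.154, -0.02]
ft_force: [1.3, 0.2, 0.8]
grip_width: 0.0609
```

>>> play_rows:
  commands:
    - {"x": 0, "y": 0, "z": 0, "spin": 0}

```text
time: 15.1
position: [0.472, 0.2203, 0.2785]
tool_rot: [0.838, 0.523, -0.154, -0.02]
ft_force: [-0.3, 0.4, 0.4]
grip_width: 0.0612
```

>>> play_rows:
  commands:
    - {"x": 0, "y": 0, "z": -45, "spin": 0}

```text
time: 15.2
position: [0.481, 0.2251, 0.3188]
tool_rot: [0.837, 0.522, -0.159, -0.022]
ft_force: [1.6, 0.5, 0.4]
grip_width: 0.0609
```

>>> play_rows:
  commands:
    - {"x": 0, "y": 0, "z": 45, "spin": 0}

```text
time: 15.3
position: [0.4839, 0.2235, 0.2892]
tool_rot: [0.84, 0.524, -0.14, -0.016]
ft_force: [1.7, 0.2, -0.7]
grip_width: 0.061
```

>>> play_rows:
  commands:
    - {"x": 0, "y": 0, "z": 5, "spin": 0}

```text
time: 15.4
position: [0.4739, 0.2207, 0.2796]
tool_rot: [0.839, 0.523, -0.15, -0.019]
ft_force: [-1.9, -0.5, -1.6]
grip_width: 0.0609
```

>>> play_rows:
  commands:
    - {"x": 0, "y": 0, "z": 0, "spin": 0}

```text
time: 15.5
position: [0.476, 0.2213, 0.2817]
tool_rot: [0.839, 0.523, -0.147, -0.018]
ft_force: [0.7, 0.9, 1.1]
grip_width: 0.061
```

>>> play_rows:
  commands:
    - {"x": 0, "y": 0, "z": 0, "spin": 0}

```text
time: 15.6
position: [0.4771, 0.2217, 0.283]
tool_rot: [0.839, 0.523, -0.146, -0.018]
ft_force: [0.6, 0.5, 0.4]
grip_width: 0.0607
```

>>> play_rows:
  commands:
    - {"x": 0, "y": 0, "z": -50, "spin": 0}
    - {"x": 0, "y": 0, "z": 50, "spin": 0}
    - {"x": 0, "y": 0, "z": 10, "spin": 0}
    - {"x": 0, "y": 0, "z": -50, "spin": 0}
    - {"x": 0, "y": 0, "z": 50, "spin": 0}
    - {"x": 0, "y": 0, "z": 10, "spin": 0}
    - {"x": 0, "y": 0, "z": 0, "spin": 0}
    - {"x": 0, "y": 0, "z": 0, "spin": 0}

```text
time: 16.4
position: [0.4887, 0.2245, 0.2858]
tool_rot: [0.841, 0.524, -0.134, -0.014]
ft_force: [-0.4, 0.3, -0.1]
grip_width: 0.061
```

>>> play_rows:
  commands:
    - {"x": 0, "y": 0, "z": -50, "spin": 0}
    - {"x": 0, "y": 0, "z": -50, "spin": 0}
    - {"x": 0, "y": 0, "z": 50, "spin": 0}
    - {"x": 0, "y": 0, "z": 20, "spin": 0}
    - {"x": 0, "y": 0, "z": 10, "spin": 0}
    - {"x": 0, "y": 0, "z": 0, "spin": 0}
    - {"x": 0, "y": 0, "z": 0, "spin": 0}

```text
time: 17.1
position: [0.5058, 0.2305, 0.3183]
tool_rot: [0.843, 0.525, -0.12, -0.01]
ft_force: [-0.7, -0.5, 0.2]
grip_width: 0.061
```

>>> play_rows:
  commands:
    - {"x": 0, "y": 0, "z": -25, "spin": 0}
    - {"x": 0, "y": 0, "z": -50, "spin": 0}
    - {"x": 0, "y": 0, "z": 50, "spin": 0}
    - {"x": 0, "y": 0, "z": 20, "spin": 0}
    - {"x": 0, "y": 0, "z": -25, "spin": 0}
    - {"x": 0, "y": 0, "z": -50, "spin": 0}
    - {"x": 0, "y": 0, "z": 50, "spin": 0}
    - {"x": 0, "y": 0, "z": 25, "spin": 0}

```text
time: 17.9
position: [0.5247, 0.2365, 0.3466]
tool_rot: [0.845, 0.525, -0.101, -0.004]
ft_force: [-0.8, -0.4, -2.1]
grip_width: 0.0611
```

>>> play_rows:
  commands:
    - {"x": 0, "y": 0, "z": 10, "spin": 0}
    - {"x": 0, "y": 0, "z": 0, "spin": 0}

```text
time: 18.1
position: [0.5232, 0.2355, 0.3368]
tool_rot: [0.845, 0.525, -0.101, -0.004]
ft_force: [-0.5, -0.1, -0.9]
grip_width: 0.0608
```

>>> play_rows:
  commands:
    - {"x": 0, "y": 0, "z": -30, "spin": 0}
    - {"x": 0, "y": 0, "z": -50, "spin": 0}
    - {"x": 0, "y": 0, "z": 50, "spin": 0}
    - {"x": 0, "y": 0, "z": 30, "spin": 0}
    - {"x": 0, "y": 0, "z": -30, "spin": 0}
    - {"x": 0, "y": 0, "z": -50, "spin": 0}
    - {"x": 0, "y": 0, "z": 50, "spin": 0}
    - {"x": 0, "y": 0, "z": 30, "spin": 0}

```text
time: 18.9
position: [0.5415, 0.241, 0.3627]
tool_rot: [0.847, 0.526, -0.079, 0.003]
ft_force: [-0.2, -0.5, -1.3]
grip_width: 0.0609
```

>>> play_rows:
  commands:
    - {"x": 0, "y": 0, "z": -20, "spin": 0}
    - {"x": 0, "y": 0, "z": -50, "spin": 0}
    - {"x": 0, "y": 0, "z": 50, "spin": 0}
    - {"x": 0, "y": 0, "z": 15, "spin": 0}
    - {"x": 0, "y": 0, "z": -20, "spin": 0}
    - {"x": 0, "y": 0, "z": -50, "spin": 0}
    - {"x": 0, "y": 0, "z": 50, "spin": 0}
    - {"x": 0, "y": 0, "z": 15, "spin": 0}

```text
time: 19.7
position: [0.5473, 0.2439, 0.3905]
tool_rot: [0.847, 0.526, -0.074, 0.004]
ft_force: [0.1, -0.1, -2.7]
grip_width: 0.0607
```

>>> play_rows:
  commands:
    - {"x": 0, "y": 0, "z": -30, "spin": 0}
    - {"x": 0, "y": 0, "z": -50, "spin": 0}
    - {"x": 0, "y": 0, "z": 50, "spin": 0}
    - {"x": 0, "y": 0, "z": 45, "spin": 0}
    - {"x": 0, "y": 0, "z": -30, "spin": 0}
    - {"x": 0, "y": 0, "z": -50, "spin": 0}
    - {"x": 0, "y": 0, "z": 50, "spin": 0}
    - {"x": 0, "y": 0, "z": 45, "spin": 0}

```text
time: 20.5
position: [0.5528, 0.2446, 0.3837]
tool_rot: [0.848, 0.526, -0.06, 0.008]
ft_force: [-0.6, -0.3, -1.8]
grip_width: 0.0606
```

>>> play_rows:
  commands:
    - {"x": 0, "y": 0, "z": -30, "spin": 0}
    - {"x": 0, "y": 0, "z": -50, "spin": 0}
    - {"x": 0, "y": 0, "z": 50, "spin": 0}
    - {"x": 0, "y": 0, "z": 40, "spin": 0}
    - {"x": 0, "y": 0, "z": -30, "spin": 0}
    - {"x": 0, "y": 0, "z": -50, "spin": 0}
    - {"x": 0, "y": 0, "z": 50, "spin": 0}
    - {"x": 0, "y": 0, "z": 40, "spin": 0}

```text
time: 21.3
position: [0.5461, 0.2425, 0.3723]
tool_rot: [0.848, 0.526, -0.064, 0.007]
ft_force: [-0.1, -0.2, -0.7]
grip_width: 0.0611
```

```bash
python3 -c "
from h import *
o,R=st()
print(np.round(o['q'],4),o['q'][1]+o['q'][2]+o['q'][4])"
```

```text
t 21.3 p [0.5461 0.2425 0.3723] g [0.548  0.244  0.3908] yaw 1.114 tiltz [-0.101 -0.079] F [-0.1 -0.2 -0.7] M [ 0.07 -0.13 -0.03] w 0.0611 q6 0.72
tilt in tool:  [0.115 0.056 0.992] pin r 0.3854 ang 98.7 tool x ang 63.9 F tool [-0.1  0.1  0.7]
[ 0.2572  0.4223  1.2032 -0.0505  1.6344  0.7166] 3.2598261835095435
```

```bash
python3 -c "
from h import *
st()
c=wristcam();save(c['img'],'w8.png');np.save('w8.npy',c['world_to_cam'])
a=c['img'].astype(int);m=((a[...,0]>150)&(a[...,0]-a[...,2]>70)).astype(np.uint8);m[250:]=0
n,l,s,ce=cv2.connectedComponentsWithStats(m);k=1+np.argmax(s[1:,4]);print(s[k],ce[k])
q=np.argwhere(l==k)[:,::-1].astype(np.float32);r=cv2.minAreaRect(q);b=cv2.boxPoints(r);print(b)
for p in list(b)+[r[0]]: print(np.round(onz(c,p,.03),4))
x,y=map(int,ce[k]);x0=max(0,x-70);y0=max(0,y-70);save(cv2.resize(c['img'][y0:y0+140,x0:x0+140],(600,600),interpolation=cv2.INTER_CUBIC),'w8c.png');print(x0,y0)
"
```

```text
t 21.3 p [0.5461 0.2425 0.3723] g [0.548  0.244  0.3908] yaw 1.114 tiltz [-0.101 -0.079] F [-0.1 -0.2 -0.7] M [ 0.07 -0.13 -0.03] w 0.0611 q6 0.72
tilt in tool:  [0.115 0.056 0.992] pin r 0.3854 ang 98.7 tool x ang 63.9 F tool [-0.1  0.1  0.7]
[252  91  16  43 356] [261.68539326 108.06460674]
[[251.92348   91.005875]
 [264.84702   90.01175 ]
 [268.14703  132.91176 ]
 [255.22348  133.90588 ]]
[0.5241 0.3155 0.03  ]
[0.5397 0.3091 0.03  ]
[0.5184 0.2582 0.03  ]
[0.502  0.2647 0.03  ]
[0.5213 0.2874 0.03  ]
191 38
```

View pics/w8.png

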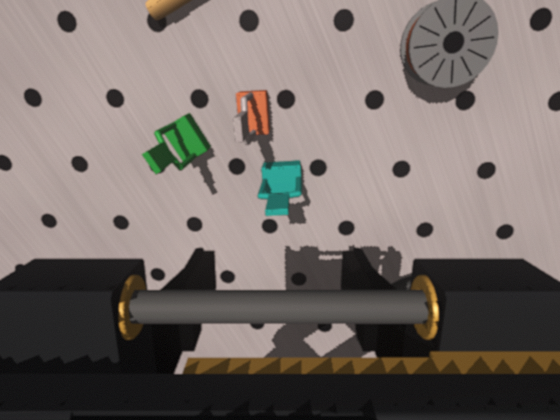

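View pics/w8c.png

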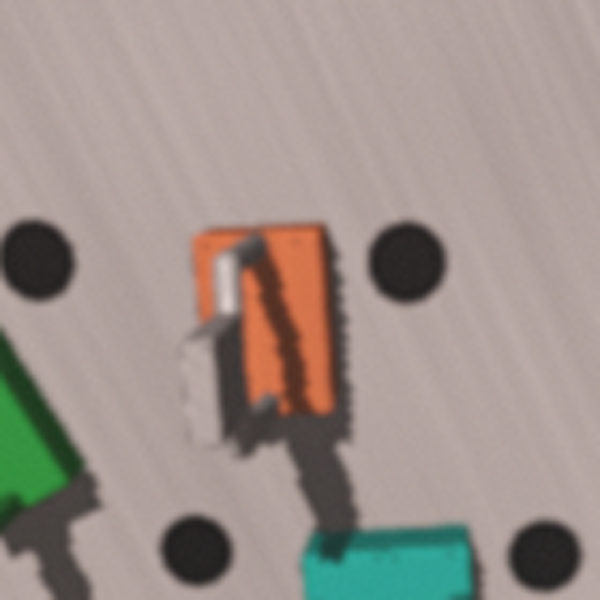

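```bash
python3 -c "
from h import *
c=wristcam();s=lambda x,y:(191+x/4.286,38+y/4.286)
for p in [(197,237),(325,225),(335,412),(207,424),(266,325)]: print(np.round(onz(c,s(*p),.03),4))
for p in [(203,390),(200,343),(208,442)]: print('tab',np.round(onz(c,s(*p),.15),4))
for nme,lo in (('teal',(140,80,60)),):
  pass
S=cams.camera('scene')
sc=lambda x,y:(325+x/7.5,205+y/7.5)
for n,p in (('teal',(158,48)),('green',(572,55))): print(n,np.round(onz(S,sc(*p),.15),3))
plan([.511,.288,.25],1.17,5)
"
```

```text
[0.5011 0.32   0.03  ]
[0.5373 0.306  0.03  ]
[0.5146 0.2551 0.03  ]
[0.4765 0.2694 0.03  ]
[0.5077 0.288  0.03  ]
tab [0.5086 0.2896 0.15  ]
tab [0.5133 0.2994 0.15  ]
tab [0.5037 0.2783 0.15  ]
teal [0.507 0.195 0.15 ]
green [0.408 0.303 0.15 ]
t 21.45 p [0.5446 0.242  0.3713] g [0.5466 0.2435 0.3899] yaw 1.115 tiltz [-0.108 -0.08 ] F [-0.2 -0.9  1.5] M [ 0.   -0.1  -0.02] w 0.0608 q6 0.72
tilt in tool:  [0.12  0.061 0.991] pin r 0.3851 ang 98.9 tool x ang 63.9 F tool [-1.1  0.1 -1.4]
{"x": 8, "y": -9, "z": 24, "spin": -0.01},
{"x": 8, "y": -9, "z": 24, "spin": -0.01},
{"x": 8, "y": -8, "z": 24, "spin": -0.01},
{"x": 8, "y": -8, "z": 24, "spin": -0.01},
{"x": 9, "y": -8, "z": 24, "spin": -0.01},
```

```bash
python3 -c "
from h import *
plan([.515,.294,.205],1.152,6)
"
```

```text
t 21.45 p [0.5446 0.242  0.3713] g [0.5466 0.2435 0.3899] yaw 1.115 tiltz [-0.108 -0.08 ] F [-0.2 -0.9  1.5] M [ 0.   -0.1  -0.02] w 0.0608 q6 0.72
tilt in tool:  [0.12  0.061 0.991] pin r 0.3851 ang 98.9 tool x ang 63.9 F tool [-1.1  0.1 -1.4]
{"x": 9, "y": -7, "z": 27, "spin": -0.01},
{"x": 9, "y": -7, "z": 27, "spin": -0.01},
{"x": 9, "y": -6, "z": 27, "spin": -0.01},
{"x": 9, "y": -6, "z": 27, "spin": -0.01},
{"x": 9, "y": -6, "z": 27, "spin": -0.01},
{"x": 9, "y": -6, "z": 27, "spin": -0.01},
```

>>> play_rows:
  commands:
    - {"x": 9, "y": -7, "z": 27, "spin": -0.01}
    - {"x": 9, "y": -7, "z": 27, "spin": -0.01}
    - {"x": 9, "y": -6, "z": 27, "spin": -0.01}
    - {"x": 9, "y": -6, "z": 27, "spin": -0.01}
    - {"x": 9, "y": -6, "z": 27, "spin": -0.01}
    - {"x": 4, "y": -3, "z": 15, "spin": 0}
    - {"x": 0, "y": 0, "z": 0, "spin": 0}
  grip: 0.5

```text
time: 22.15
position: [0.532, 0.2957, 0.2333]
tool_rot: [0.835, 0.548, -0.052, 0.009]
ft_force: [-0.3, -0.3, 0.5]
grip_width: 0.0438
```

```bash
python3 -c "
from h import *
st()
c=wristcam();save(c['img'],'w9.png');print(proj(c,[[.5083,.289,.15]]))
plan([.5083,.2885,.16],1.152,2)
"
```

```text
t 22.15 p [0.532  0.2957 0.2333] g [0.5335 0.2971 0.2519] yaw 1.164 tiltz [-0.077 -0.071] F [-0.3 -0.3  0.5] M [-0.01 -0.1   0.06] w 0.0438 q6 0.77
tilt in tool:  [0.096 0.043 0.994] pin r 0.4401 ang 99.5 tool x ang 66.7 F tool [-0.5 -0.1 -0.5]
[[255.37245203 227.4224198 ]]
t 22.2 p [0.5331 0.2958 0.2346] g [0.5345 0.2971 0.2532] yaw 1.163 tiltz [-0.074 -0.07 ] F [1.  0.1 0.4] M [-0.02 -0.04 -0.03] w 0.0435 q6 0.77
tilt in tool:  [0.094 0.04  0.995] pin r 0.44 ang 99.4 tool x ang 66.6 F tool [ 0.5  0.9 -0.5]
{"x": -5, "y": -8, "z": 38, "spin": 0.01},
{"x": -5, "y": -8, "z": 38, "spin": 0.01},
```

View pics/w9.png

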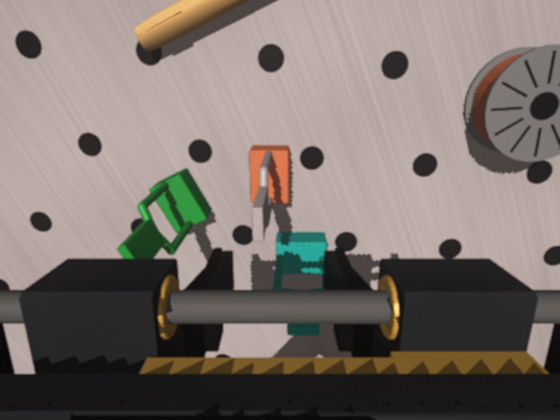

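```bash
python3 -c "
from h import *
plan([.5127,.2918,.172],1.155,3)
"
```

```text
t 22.2 p [0.5331 0.2958 0.2346] g [0.5345 0.2971 0.2532] yaw 1.163 tiltz [-0.074 -0.07 ] F [1.  0.1 0.4] M [-0.02 -0.04 -0.03] w 0.0435 q6 0.77
tilt in tool:  [0.094 0.04  0.995] pin r 0.44 ang 99.4 tool x ang 66.6 F tool [ 0.5  0.9 -0.5]
{"x": -2, "y": -5, "z": 21, "spin": 0.00},
{"x": -2, "y": -5, "z": 21, "spin": 0.00},
{"x": -2, "y": -5, "z": 21, "spin": 0.00},
```

>>> play_rows:
  commands:
    - {"x": -2, "y": -6, "z": 21, "spin": 0}
    - {"x": -2, "y": -6, "z": 21, "spin": 0}
    - {"x": -2, "y": -5, "z": 15, "spin": 0}
    - {"x": 0, "y": 0, "z": 2, "spin": 0}

```text
time: 22.6
position: [0.5204, 0.2953, 0.1867]
tool_rot: [0.836, 0.548, -0.04, 0.012]
ft_force: [-0.6, 0.3, -0.8]
grip_width: 0.0435
```

```bash
python3 -c "
from h import *
plan([.5115,.2902,.142],1.155,2)
c=wristcam();save(c['img'],'w10.png');print(proj(c,[[.511,.29,.15]]))
"
```

```text
t 22.6 p [0.5204 0.2953 0.1867] g [0.5214 0.2965 0.2053] yaw 1.161 tiltz [-0.054 -0.064] F [-0.6  0.3 -0.8] M [ 0.1  -0.11  0.02] w 0.0435 q6 0.78
tilt in tool:  [0.08  0.024 0.997] pin r 0.4416 ang 101.0 tool x ang 66.5 F tool [ 0.1 -0.7  0.8]
{"x": -2, "y": -3, "z": 23, "spin": 0.00},
{"x": -2, "y": -3, "z": 23, "spin": 0.00},
[[267.31923344 250.26945346]]
```

View pics/w10.png

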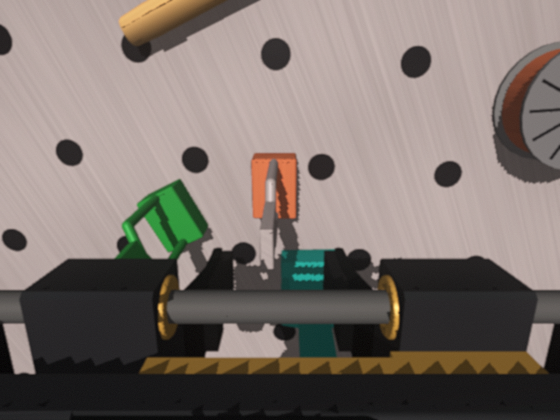

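>>> play_rows:
  commands:
    - {"x": -3, "y": -4, "z": 18, "spin": 0}
    - {"x": -2, "y": -4, "z": 16, "spin": 0}
    - {"x": 0, "y": 0, "z": 5, "spin": 0}

```text
time: 22.95
position: [0.5183, 0.2936, 0.156]
tool_rot: [0.836, 0.547, -0.03, 0.014]
ft_force: [-0.0, 0.1, -0.6]
grip_width: 0.0435
```

```bash
python3 -c "
from h import *
plan([.510,.2888,.1215],1.155,2)
"
```

```text
t 22.95 p [0.5183 0.2936 0.156 ] g [0.519  0.2947 0.1747] yaw 1.159 tiltz [-0.035 -0.057] F [-0.   0.1 -0.6] M [ 0.03 -0.09  0.02] w 0.0435 q6 0.79
tilt in tool:  [0.067 0.009 0.998] pin r 0.4404 ang 101.4 tool x ang 66.4 F tool [ 0.1 -0.1  0.6]
{"x": -3, "y": -3, "z": 18, "spin": 0.00},
{"x": -3, "y": -3, "z": 18, "spin": 0.00},
```

>>> play_rows:
  commands:
    - {"x": -3, "y": -5, "z": 10, "spin": 0}
    - {"x": -3, "y": -4, "z": 15, "spin": 0}
    - {"x": -1, "y": -1, "z": 10, "spin": 0}
    - {"x": 0, "y": 0, "z": 3, "spin": 0}

```text
time: 23.35
position: [0.5101, 0.2902, 0.1217]
tool_rot: [0.837, 0.547, -0.025, 0.016]
ft_force: [-0.1, -0.0, -0.0]
grip_width: 0.0435
```

```bash
python3 -c "
from h import *
plan([.510,.2888,.1215],1.155,1)
c=wristcam();save(c['img'],'w11.png');print(proj(c,[[.511,.29,.15]]))
"
```

```text
t 23.35 p [0.5101 0.2902 0.1217] g [0.5105 0.2912 0.1404] yaw 1.158 tiltz [-0.024 -0.054] F [-0.1 -0.  -0. ] M [ 0.01 -0.02  0.03] w 0.0435 q6 0.79
tilt in tool:  [0.059 0.001 0.998] pin r 0.4388 ang 102.6 tool x ang 66.3 F tool [-0.1 -0.1  0. ]
{"x": -1, "y": 1, "z": 0, "spin": 0.00},
[[278.64808679 301.39943261]]
```

View pics/w11.png

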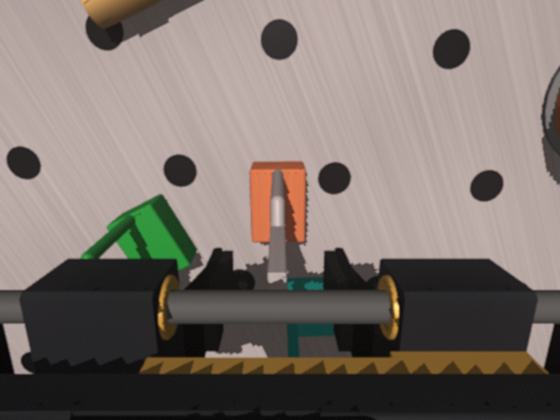

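>>> play_rows:
  commands:
    - {"x": 0, "y": 0, "z": 0, "spin": 0}
    - {"x": 0, "y": 0, "z": 0, "spin": 0}
    - {"x": 0, "y": 0, "z": 0, "spin": 0}
    - {"x": 0, "y": 0, "z": 0, "spin": 0}
    - {"x": 0, "y": 0, "z": 0, "spin": 0}
    - {"x": 0, "y": 0, "z": 0, "spin": 0}
  grip: 0.0
  newtons: 35

```text
time: 24.0
position: [0.5123, 0.2911, 0.1234]
tool_rot: [0.837, 0.547, -0.023, 0.016]
ft_force: [0.2, -0.7, -4.4]
grip_width: 0.0077
```

```bash
python3 -c "
from h import *
st()"
```

```text
t 24.0 p [0.5123 0.2911 0.1234] g [0.5127 0.292  0.1421] yaw 1.157 tiltz [-0.02  -0.052] F [ 0.2 -0.7 -4.4] M [ 0.15 -0.08 -0.01] w 0.0077 q6 0.79
tilt in tool:  [ 0.056 -0.002  0.998] pin r 0.4391 ang 102.3 tool x ang 66.3 F tool [-0.3  0.5  4.5]
```

>>> play_rows:
  commands:
    - {"x": 0, "y": 0, "z": -15, "spin": 0}
    - {"x": 0, "y": 0, "z": -30, "spin": 0}
    - {"x": 0, "y": 0, "z": -40, "spin": 0}
    - {"x": 0, "y": 0, "z": -40, "spin": 0}
    - {"x": 0, "y": 0, "z": -30, "spin": 0}
    - {"x": 0, "y": 0, "z": -15, "spin": 0}
    - {"x": 0, "y": 0, "z": -5, "spin": 0}

```text
time: 24.7
position: [0.5106, 0.2985, 0.2944]
tool_rot: [0.837, 0.547, -0.034, 0.014]
ft_force: [-0.8, 0.3, -4.5]
grip_width: 0.0077
```

```bash
python3 -c "
from h import *
plan([.43,-.142,.30],1.593,12)
c=cams.camera('side');save(c['img'],'d12.png')"
```

```text
t 24.7 p [0.5106 0.2985 0.2944] g [0.5113 0.2996 0.3131] yaw 1.158 tiltz [-0.042 -0.059] F [-0.8  0.3 -4.5] M [ 0.06 -0.08  0.01] w 0.0077 q6 0.78
tilt in tool:  [0.071 0.014 0.997] pin r 0.4467 ang 102.2 tool x ang 66.4 F tool [ 0.2 -0.8  4.5]
{"x": -36, "y": 9, "z": 2, "spin": -0.04},
{"x": -37, "y": 7, "z": 2, "spin": -0.04},
{"x": -37, "y": 6, "z": 2, "spin": -0.04},
{"x": -37, "y": 5, "z": 2, "spin": -0.04},
{"x": -37, "y": 3, "z": 2, "spin": -0.04},
{"x": -37, "y": 2, "z": 2, "spin": -0.04},
{"x": -37, "y": 1, "z": 2, "spin": -0.04},
{"x": -37, "y": -1, "z": 2, "spin": -0.04},
{"x": -37, "y": -2, "z": 2, "spin": -0.04},
{"x": -37, "y": -3, "z": 2, "spin": -0.04},
{"x": -37, "y": -5, "z": 2, "spin": -0.04},
{"x": -37, "y": -6, "z": 2, "spin": -0.04},
```

View pics/d12.png

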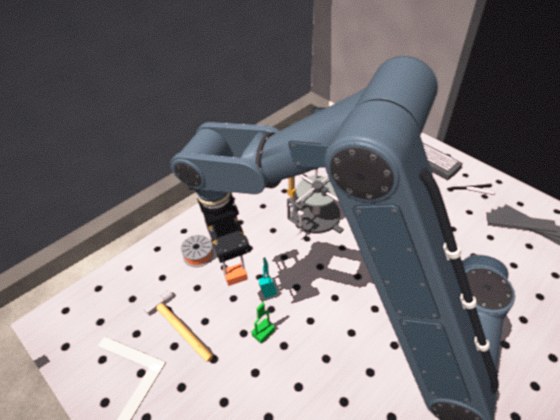

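>>> play_rows:
  commands:
    - {"x": -18, "y": 5, "z": 0, "spin": -0.02}
    - {"x": -32, "y": 7, "z": 0, "spin": -0.04}
    - {"x": -36, "y": 7, "z": 0, "spin": -0.04}
    - {"x": -36, "y": 6, "z": 0, "spin": -0.04}
    - {"x": -36, "y": 5, "z": 0, "spin": -0.04}
    - {"x": -36, "y": 3, "z": 0, "spin": -0.04}
    - {"x": -36, "y": 2, "z": 0, "spin": -0.04}
    - {"x": -36, "y": 1, "z": 0, "spin": -0.04}

```text
time: 25.55
position: [0.4635, 0.0275, 0.2972]
tool_rot: [0.738, 0.674, -0.045, -0.001]
ft_force: [0.4, 0.6, -4.2]
grip_width: 0.0077
```

```bash
python3 -c "
from h import *
plan([.425,-.142,.29],1.593,6)"
```

```text
t 25.55 p [0.4635 0.0275 0.2972] g [0.4647 0.0286 0.3158] yaw 1.482 tiltz [-0.068 -0.06 ] F [ 0.4  0.6 -4.2] M [ 0.08 -0.25  0.01] w 0.0077 q6 -0.02
tilt in tool:  [0.066 0.062 0.996] pin r 0.2176 ang 130.5 tool x ang 84.9 F tool [0.9 0.6 4.1]
{"x": -29, "y": -4, "z": 3, "spin": -0.02},
{"x": -28, "y": -4, "z": 3, "spin": -0.02},
{"x": -28, "y": -5, "z": 3, "spin": -0.02},
{"x": -28, "y": -5, "z": 3, "spin": -0.02},
{"x": -28, "y": -6, "z": 3, "spin": -0.02},
{"x": -28, "y": -6, "z": 3, "spin": -0.02},
```

>>> play_rows:
  commands:
    - {"x": -30, "y": -4, "z": 3, "spin": -0.02}
    - {"x": -30, "y": -4, "z": 3, "spin": -0.02}
    - {"x": -30, "y": -5, "z": 3, "spin": -0.02}
    - {"x": -28, "y": -5, "z": 3, "spin": -0.02}
    - {"x": -20, "y": -5, "z": 3, "spin": -0.01}
    - {"x": -10, "y": -3, "z": 0, "spin": -0.01}
    - {"x": 0, "y": 0, "z": 0, "spin": 0}

```text
time: 26.25
position: [0.4193, -0.1274, 0.2819]
tool_rot: [0.704, 0.709, -0.05, -0.014]
ft_force: [0.1, -0.1, -4.7]
grip_width: 0.0078
```

```bash
python3 -c "
from h import *
plan([.425,-.142,.215],1.593,4)
c=cams.camera('side');save(cv2.resize(c['img'][110:260,240:420],(720,600),interpolation=cv2.INTER_CUBIC),'d13.png')
c=cams.camera('scene');save(cv2.resize(c['img'][60:240,160:376],(720,600),interpolation=cv2.INTER_CUBIC),'s13.png')
c=wristcam();save(c['img'],'w13.png')"
```

```text
t 26.25 p [ 0.4193 -0.1274  0.2819] g [ 0.421  -0.1264  0.3005] yaw 1.58 tiltz [-0.089 -0.051] F [ 0.1 -0.1 -4.7] M [-0.01 -0.25 -0.05] w 0.0078 q6 -0.46
tilt in tool:  [0.051 0.089 0.995] pin r 0.1853 ang 176.7 tool x ang 90.5 F tool [0.2 0.6 4.6]
{"x": -3, "y": 3, "z": 17, "spin": -0.00},
{"x": -3, "y": 3, "z": 17, "spin": -0.00},
{"x": -3, "y": 3, "z": 17, "spin": -0.00},
{"x": -3, "y": 3, "z": 17, "spin": -0.00},
```

View pics/d13.png

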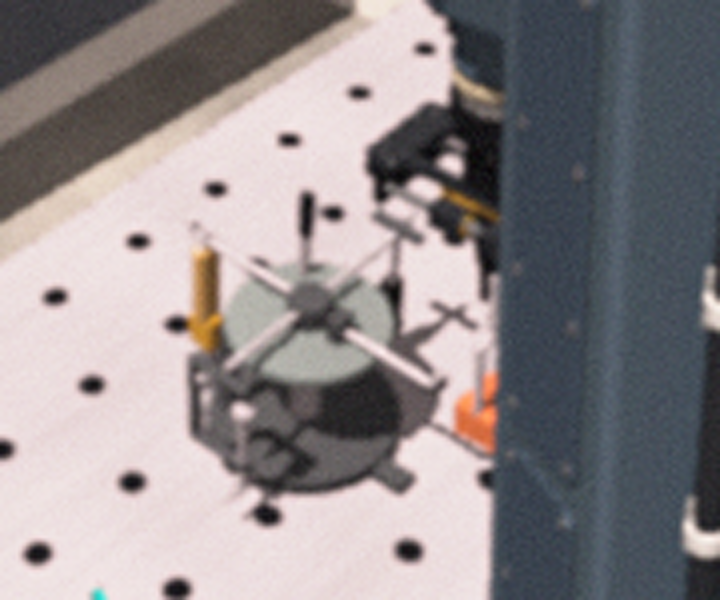

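View pics/s13.png

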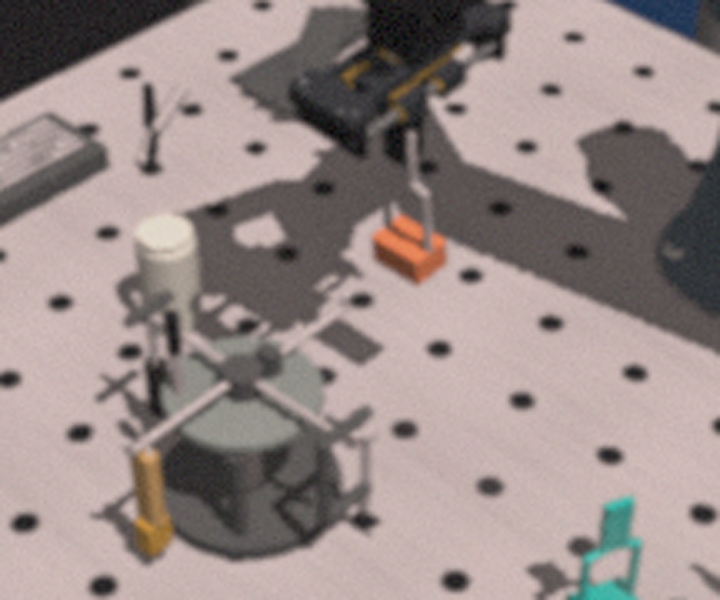

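View pics/w13.png

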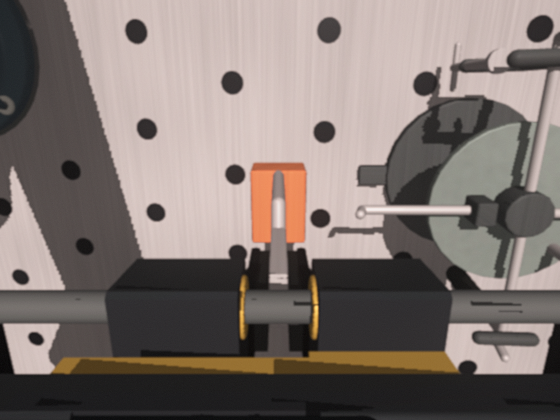

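```bash
cat >> h.py <<'E'
R0=Ro.from_quat([.837,.547,-.023,.016]).as_matrix()
p0=np.array([.5123,.2911,.1227]); o0=np.array([.5105,.2895,0.]); yb=np.radians(66-90)
B0=Ro.from_rotvec([0,0,yb]).as_matrix()
def blk():
    o=robot.get_obs();R=Ro.from_quat(o['tool_rot']).as_matrix();p=np.array(o['position'])
    B=R@R0.T@B0; org=p+R@R0.T@(o0-p0); bar=org+B[:,2]*.095
    print('blk org',np.round(org,4),'bar',np.round(bar,4),'zaxis',np.round(B[:2,2],3),'x ang',round(np.degrees(np.arctan2(B[1,0],B[0,0])),1),'F',np.round(o['ft_force'],2),'t',round(o['time'],2))
    return org,bar
E
python3 -c "
from h import *
blk()
c=wristcam()
for z in (.137,.15,.163): print(z,[np.round(onz(c,p,z),4) for p in ([361,213],[475,210.5],[528,215])])
S=cams.camera('scene');D=cams.camera('side')
# tip: scene crop scale 3.333 off(160,60); side crop 4 off(240,110)
a=ray(S,(160+352/3.333,60+293/3.333));b=ray(D,(240+438/4,110+385/4))
print(tri(a,b)); w=ray(c,(361,213)); print(tri(a,w),tri(b,w))
im=S['img'][130:190,220:290];save(cv2.resize(im,(700,600),interpolation=cv2.INTER_CUBIC),'s14.png')
im=D['img'][180:230,310:365];save(cv2.resize(im,(660,600),interpolation=cv2.INTER_CUBIC),'d14.png')
"
```

```text
blk org [ 0.4079 -0.1272  0.1603] bar [ 0.4164 -0.1277  0.2549] zaxis [ 0.09  -0.005] x ang 0.1 F [ 0.04  0.19 -4.86] t 26.4
0.137 [array([ 0.4796, -0.1455,  0.137 ]), array([ 0.5732, -0.1398,  0.137 ]), array([ 0.6158, -0.1422,  0.137 ])]
0.15 [array([ 0.4776, -0.1411,  0.15  ]), array([ 0.5672, -0.1356,  0.15  ]), array([ 0.608 , -0.1379,  0.15  ])]
0.163 [array([ 0.4757, -0.1367,  0.163 ]), array([ 0.5612, -0.1315,  0.163 ]), array([ 0.6002, -0.1337,  0.163 ])]
(array([ 0.46817897, -0.13827512,  0.14957243]), np.float64(0.0028868015723077997))
(array([ 0.47514213, -0.13584377,  0.1581517 ]), np.float64(0.005226818540450699)) (array([ 0.47863287, -0.14874067,  0.13204767]), np.float64(0.004505921930207438))
```

View pics/s14.png

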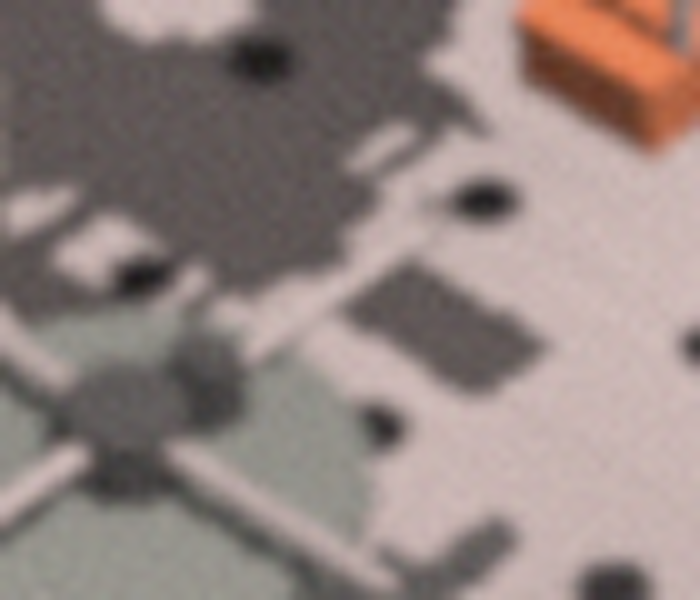

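View pics/d14.png

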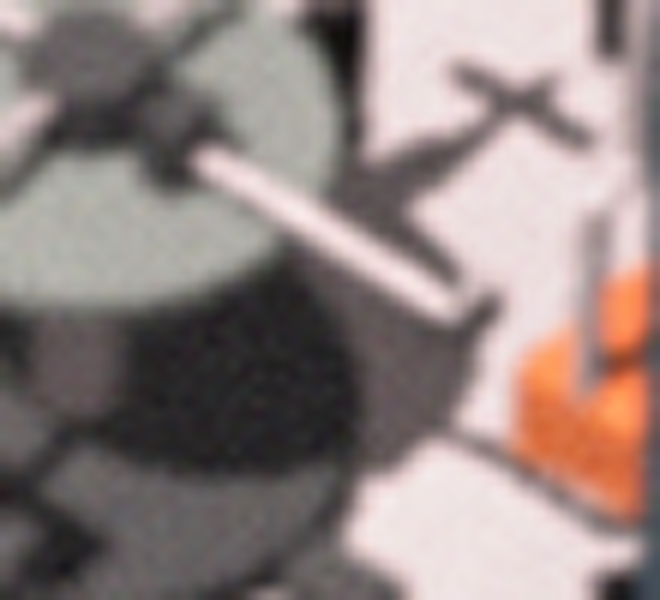

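```bash
python3 -c "
from h import *
S=cams.camera('scene');D=cams.camera('side')
print(tri(ray(S,(263,150.8)),ray(D,(350.8,204.3))))
o=robot.get_obs();p=o['position']
plan([p[0],p[1]-.013,p[2]-.072],1.593,4)
"
```

```text
(array([ 0.47339755, -0.14811267,  0.14109204]), np.float64(0.00699629175297953))
t 26.65 p [ 0.4207 -0.1259  0.2834] g [ 0.4223 -0.1249  0.302 ] yaw 1.584 tiltz [-0.086 -0.053] F [-0.4  0.3 -4.7] M [ 0.09 -0.25  0.04] w 0.0077 q6 -0.46
tilt in tool:  [0.052 0.087 0.995] pin r 0.1841 ang 176.2 tool x ang 90.7 F tool [ 0.6 -0.   4.7]
{"x": -2, "y": 2, "z": 18, "spin": -0.00},
{"x": -2, "y": 2, "z": 18, "spin": -0.00},
{"x": -2, "y": 2, "z": 18, "spin": -0.00},
{"x": -2, "y": 2, "z": 18, "spin": -0.00},
```

>>> play_rows:
  commands:
    - {"x": -2, "y": 1, "z": 12, "spin": 0}
    - {"x": -3, "y": 1, "z": 20, "spin": 0}
    - {"x": -3, "y": 1, "z": 18, "spin": 0}
    - {"x": -3, "y": 1, "z": 12, "spin": 0}
    - {"x": -1, "y": 0, "z": 4, "spin": 0}

```text
time: 27.15
position: [0.4223, -0.1405, 0.2182]
tool_rot: [0.701, 0.712, -0.048, -0.008]
ft_force: [-0.1, 0.6, -4.9]
grip_width: 0.0075
```

```bash
python3 -c "
from h import *
st();blk()
c=wristcam();save(c['img'],'w15.png')
c=cams.camera('scene');save(cv2.resize(c['img'][80:220,180:348],(720,600),interpolation=cv2.INTER_CUBIC),'s15.png')
"
```

```text
t 27.15 p [ 0.4223 -0.1405  0.2182] g [ 0.4238 -0.1394  0.2368] yaw 1.588 tiltz [-0.079 -0.056] F [-0.1  0.6 -4.9] M [ 0.05 -0.27  0.07] w 0.0075 q6 -0.47
tilt in tool:  [0.055 0.08  0.995] pin r 0.1823 ang 180.8 tool x ang 91.0 F tool [0.9 0.3 4.8]
blk org [ 0.4113 -0.1427  0.0959] bar [ 0.4191 -0.1427  0.1906] zaxis [0.081 0.   ] x ang 0.4 F [-0.06  0.65 -4.86] t 27.15
```

View pics/s15.png

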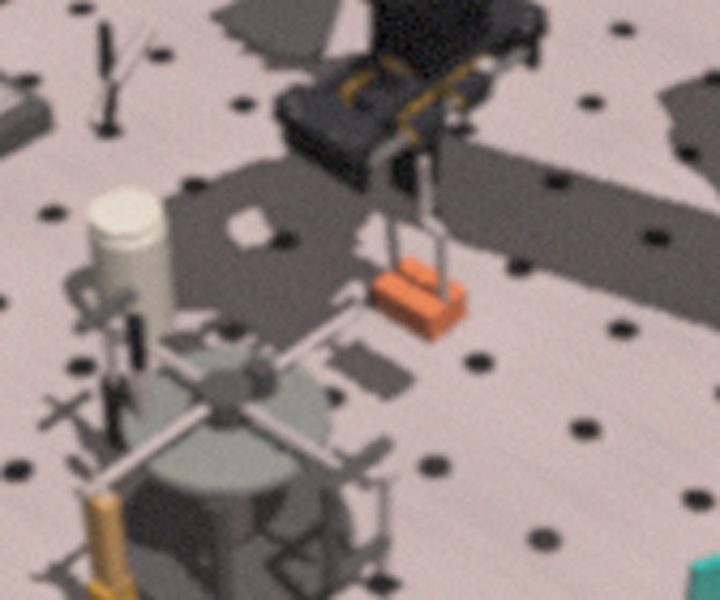

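View pics/w15.png

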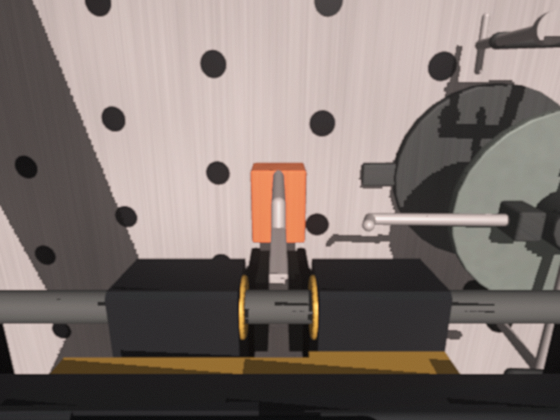

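```bash
python3 -c "
from h import *
c=wristcam()
for z in (.14,.15,.16): print(z,[np.round(onz(c,p,z),4) for p in ([370,222],[508,219.5])])
print(proj(c,[[.607,-.137,.128],[.492,-.1396,.15],[.4191,-.1427,.1906]]))
"
```

```text
0.14 [array([ 0.4793, -0.144 ,  0.14  ]), array([ 0.568 , -0.1385,  0.14  ])]
0.15 [array([ 0.4774, -0.1403,  0.15  ]), array([ 0.5623, -0.135 ,  0.15  ])]
0.16 [array([ 0.4755, -0.1366,  0.16  ]), array([ 0.5567, -0.1315,  0.16  ])]
[[559.28102153 213.58115785]
 [393.06168379 221.86955063]
 [275.15099854 247.58904746]]
```

>>> play_rows:
  commands:
    - {"x": 0, "y": 8, "z": 2, "spin": 0}
    - {"x": 1, "y": 12, "z": 1, "spin": 0}
    - {"x": 1, "y": 12, "z": 1, "spin": 0}
    - {"x": 1, "y": 8, "z": 0, "spin": 0}
    - {"x": 0, "y": 4, "z": 0, "spin": 0}

```text
time: 27.8
position: [0.4726, -0.1372, 0.2136]
tool_rot: [0.701, 0.712, -0.046, -0.004]
ft_force: [-0.8, -0.5, -4.5]
grip_width: 0.0078
```

```bash
python3 -c "
from h import *
st();blk()
c=wristcam();save(c['img'],'w16.png')
c=cams.camera('scene');save(cv2.resize(c['img'][100:200,200:320],(720,600),interpolation=cv2.INTER_CUBIC),'s16.png')
"
```

```text
t 27.8 p [ 0.4726 -0.1372  0.2136] g [ 0.4739 -0.1361  0.2322] yaw 1.588 tiltz [-0.071 -0.06 ] F [-0.8 -0.5 -4.5] M [ 0.15 -0.24 -0.05] w 0.0078 q6 -0.42
tilt in tool:  [0.058 0.072 0.996] pin r 0.1321 ang 179.6 tool x ang 91.0 F tool [-0.2 -0.5  4.5]
blk org [ 0.4626 -0.1399  0.0913] bar [ 0.4696 -0.1395  0.186 ] zaxis [0.073 0.004] x ang 0.4 F [-0.77 -0.46 -4.48] t 27.8
```

View pics/s16.png

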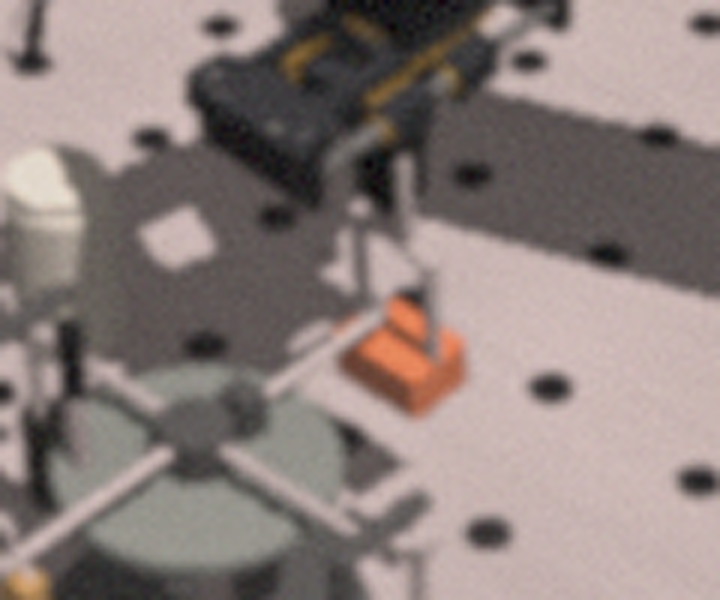

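View pics/w16.png

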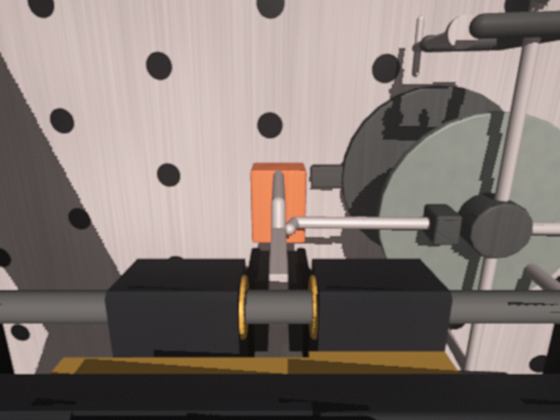

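>>> play_rows:
  commands:
    - {"x": 0, "y": 6, "z": 0, "spin": 0}
    - {"x": 0, "y": 8, "z": 0, "spin": 0}
    - {"x": 0, "y": 6, "z": 0, "spin": 0}

```text
time: 28.2
position: [0.4916, -0.1366, 0.2117]
tool_rot: [0.701, 0.712, -0.047, -0.006]
ft_force: [0.0, 0.5, -4.6]
grip_width: 0.0076
```

```bash
python3 -c "
from h import *
blk()
c=wristcam();save(c['img'],'w17.png')
"
```

```text
blk org [ 0.4813 -0.1391  0.0894] bar [ 0.4885 -0.1389  0.1842] zaxis [0.076 0.003] x ang 0.4 F [ 0.    0.53 -4.57] t 28.2
```

View pics/w17.png

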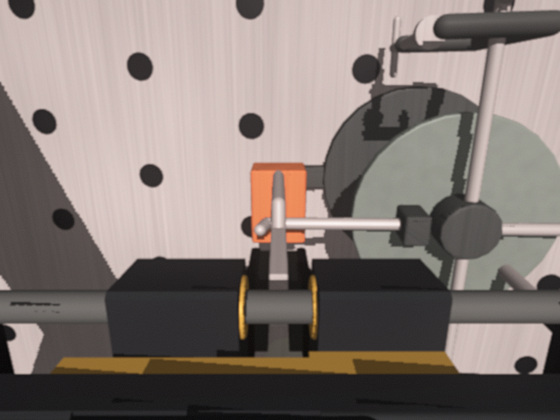

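>>> play_rows:
  commands:
    - {"x": 0, "y": 5, "z": 0, "spin": 0}
    - {"x": 0, "y": 5, "z": 0, "spin": 0}
    - {"x": 0, "y": 0, "z": 0, "spin": 0}

```text
time: 28.55
position: [0.5041, -0.1368, 0.2108]
tool_rot: [0.701, 0.712, -0.046, -0.005]
ft_force: [-0.1, -0.2, -4.7]
grip_width: 0.0077
```

```bash
python3 -c "
from h import *
blk();st()
"
```

```text
blk org [ 0.494  -0.1394  0.0885] bar [ 0.501  -0.1391  0.1832] zaxis [0.074 0.003] x ang 0.4 F [-0.14 -0.15 -4.69] t 28.55
t 28.55 p [ 0.5041 -0.1368  0.2108] g [ 0.5054 -0.1357  0.2294] yaw 1.588 tiltz [-0.072 -0.059] F [-0.1 -0.2 -4.7] M [ 0.03 -0.27 -0.01] w 0.0077 q6 -0.4
tilt in tool:  [0.058 0.073 0.996] pin r 0.1006 ang 179.3 tool x ang 91.0 F tool [0.1 0.2 4.7]
```

>>> play_rows:
  commands:
    - {"x": 0, "y": 0, "z": 5, "spin": 0}
    - {"x": 0, "y": 0, "z": 6, "spin": 0}
    - {"x": 0, "y": 0, "z": 4, "spin": 0}
    - {"x": 0, "y": 0, "z": 1, "spin": 0}

```text
time: 28.95
position: [0.5019, -0.1376, 0.1933]
tool_rot: [0.701, 0.712, -0.047, -0.006]
ft_force: [-0.3, 0.0, -4.5]
grip_width: 0.0077
```

```bash
python3 -c "
from h import *
blk()
"
```

```text
blk org [ 0.4917 -0.1401  0.071 ] bar [ 0.4989 -0.1399  0.1657] zaxis [0.076 0.003] x ang 0.4 F [-0.29  0.04 -4.51] t 28.95
```

>>> play_rows:
  commands:
    - {"x": 0, "y": 0, "z": 1.2, "spin": 0}
    - {"x": 0, "y": 0, "z": 1.2, "spin": 0}

```text
time: 29.15
position: [0.5013, -0.1377, 0.1904]
tool_rot: [0.701, 0.712, -0.047, -0.006]
ft_force: [0.4, 0.1, -5.2]
grip_width: 0.008
```

>>> play_rows:
  commands:
    - {"x": 0, "y": 0, "z": 1.2, "spin": 0}
    - {"x": 0, "y": 0, "z": 1.2, "spin": 0}

```text
time: 29.35
position: [0.5013, -0.138, 0.188]
tool_rot: [0.701, 0.712, -0.047, -0.006]
ft_force: [0.6, -0.9, -4.9]
grip_width: 0.0079
```

>>> play_rows:
  commands:
    - {"x": 0, "y": 0, "z": 1.2, "spin": 0}
    - {"x": 0, "y": 0, "z": 1.2, "spin": 0}

```text
time: 29.55
position: [0.5013, -0.1382, 0.1856]
tool_rot: [0.701, 0.712, -0.047, -0.006]
ft_force: [0.8, -0.2, -4.7]
grip_width: 0.0076
```

>>> play_rows:
  commands:
    - {"x": 0, "y": 0, "z": 1.2, "spin": 0}
    - {"x": 0, "y": 0, "z": 1.2, "spin": 0}

```text
time: 29.75
position: [0.5012, -0.1384, 0.1831]
tool_rot: [0.701, 0.712, -0.047, -0.005]
ft_force: [0.4, -0.1, -3.7]
grip_width: 0.0078
```

>>> play_rows:
  commands:
    - {"x": 0, "y": 0, "z": 1, "spin": 0}

```text
time: 29.85
position: [0.5011, -0.1385, 0.182]
tool_rot: [0.701, 0.712, -0.047, -0.005]
ft_force: [-0.2, -0.6, -4.4]
grip_width: 0.0077
```

>>> play_rows:
  commands:
    - {"x": 0, "y": 0, "z": 1.2, "spin": 0}
    - {"x": 0, "y": 0, "z": 1.2, "spin": 0}

```text
time: 30.05
position: [0.501, -0.1386, 0.1794]
tool_rot: [0.701, 0.712, -0.047, -0.005]
ft_force: [0.6, 0.2, -3.6]
grip_width: 0.0077
```

>>> play_rows:
  commands:
    - {"x": 0, "y": 0, "z": 0.8, "spin": 0}

```text
time: 30.15
position: [0.5009, -0.1386, 0.1785]
tool_rot: [0.701, 0.712, -0.047, -0.005]
ft_force: [0.6, -0.8, -4.7]
grip_width: 0.0078
```

```bash
python3 -c "
from h import *
blk();st()
"
```

```text
blk org [ 0.4906 -0.1412  0.0562] bar [ 0.4978 -0.1409  0.151 ] zaxis [0.075 0.003] x ang 0.4 F [ 0.61 -0.79 -4.65] t 30.15
t 30.15 p [ 0.5009 -0.1386  0.1785] g [ 0.5022 -0.1376  0.1971] yaw 1.588 tiltz [-0.073 -0.059] F [ 0.6 -0.8 -4.7] M [ 0.08 -0.26  0.  ] w 0.0078 q6 -0.4
tilt in tool:  [0.058 0.074 0.996] pin r 0.1038 ang 180.3 tool x ang 91.0 F tool [-0.5  0.9  4.6]
```

No contact yet at bar 0.151. Continuing.

>>> play_rows:
  commands:
    - {"x": 0, "y": 0, "z": 1.2, "spin": 0}
    - {"x": 0, "y": 0, "z": 1.2, "spin": 0}

```text
time: 30.35
position: [0.5007, -0.1388, 0.176]
tool_rot: [0.701, 0.712, -0.047, -0.005]
ft_force: [-0.2, -0.7, -4.9]
grip_width: 0.0079
```

>>> play_rows:
  commands:
    - {"x": 0, "y": 0, "z": 1.2, "spin": 0}
    - {"x": 0, "y": 0, "z": 1.2, "spin": 0}

```text
time: 30.55
position: [0.5006, -0.139, 0.1734]
tool_rot: [0.701, 0.712, -0.047, -0.005]
ft_force: [-0.3, 0.2, -5.1]
grip_width: 0.0076
```

>>> play_rows:
  commands:
    - {"x": 0, "y": 0, "z": 1.2, "spin": 0}
    - {"x": 0, "y": 0, "z": 1.2, "spin": 0}

```text
time: 30.75
position: [0.5005, -0.1391, 0.1709]
tool_rot: [0.701, 0.712, -0.047, -0.005]
ft_force: [-0.5, 1.5, -1.1]
grip_width: 0.0078
```

>>> play_rows:
  commands:
    - {"x": 0, "y": 0, "z": 0, "spin": 0}

```text
time: 30.85
position: [0.5005, -0.1391, 0.171]
tool_rot: [0.701, 0.712, -0.047, -0.005]
ft_force: [-0.3, 0.2, -3.2]
grip_width: 0.0076
```

```bash
python3 -c "
from h import *
blk();st()
c=wristcam();save(c['img'],'w18.png')
c=cams.camera('scene');save(cv2.resize(c['img'][100:200,200:320],(720,600),interpolation=cv2.INTER_CUBIC),'s18.png');blk()
"
```

```text
blk org [ 0.4903 -0.1417  0.0487] bar [ 0.4975 -0.1414  0.1435] zaxis [0.075 0.003] x ang 0.4 F [-0.29  0.23 -3.15] t 30.85
t 30.85 p [ 0.5005 -0.1391  0.171 ] g [ 0.5019 -0.138   0.1896] yaw 1.588 tiltz [-0.073 -0.059] F [-0.3  0.2 -3.2] M [ 0.15 -0.14 -0.02] w 0.0076 q6 -0.39
tilt in tool:  [0.058 0.074 0.996] pin r 0.1041 ang 180.6 tool x ang 91.0 F tool [ 0.4 -0.1  3.1]
blk org [ 0.4904 -0.1417  0.0488] bar [ 0.4975 -0.1414  0.1436] zaxis [0.075 0.003] x ang 0.4 F [-0.45  0.34 -2.51] t 30.95
```

View pics/s18.png

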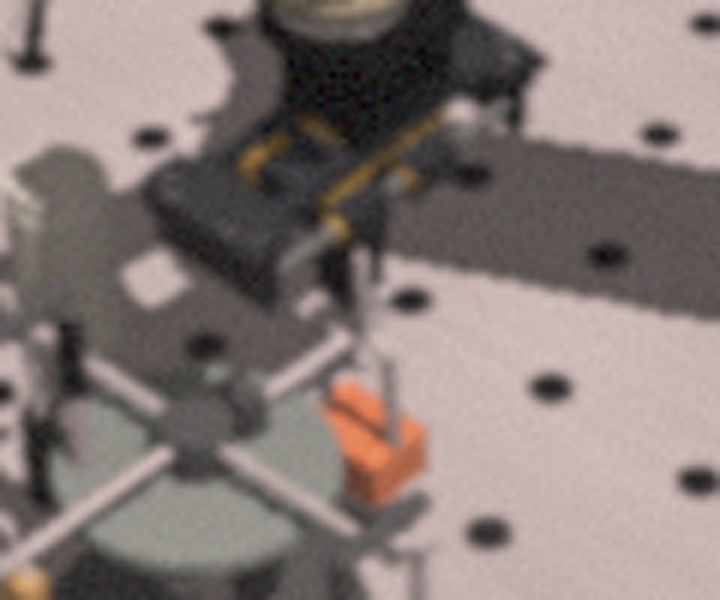

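View pics/w18.png

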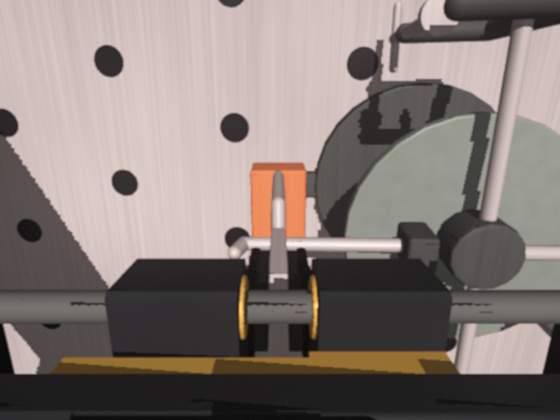

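>>> play_rows:
  commands:
    - {"x": 0, "y": 0, "z": 1, "spin": 0}
    - {"x": 0, "y": 0, "z": 0, "spin": 0}

```text
time: 31.15
position: [0.5005, -0.1392, 0.1707]
tool_rot: [0.701, 0.712, -0.046, -0.005]
ft_force: [-0.6, 0.5, -1.9]
grip_width: 0.0078
```

```bash
python3 -c "
from h import *
blk()
"
```

```text
blk org [ 0.4904 -0.1418  0.0484] bar [ 0.4975 -0.1415  0.1432] zaxis [0.075 0.003] x ang 0.4 F [-0.57  0.49 -1.86] t 31.15
```

>>> play_rows:
  commands:
    - {"x": 0, "y": 0, "z": 1.5, "spin": 0}
    - {"x": 0, "y": 0, "z": 0.5, "spin": 0}
    - {"x": 0, "y": 0, "z": 0.5, "spin": 0}
    - {"x": 0, "y": 0, "z": 0.5, "spin": 0}

```text
time: 31.55
position: [0.5005, -0.1392, 0.1695]
tool_rot: [0.701, 0.711, -0.046, -0.004]
ft_force: [-1.3, 1.9, 4.3]
grip_width: 0.0074
```

```bash
python3 -c "
from h import *
blk();st()
"
```

```text
blk org [ 0.4905 -0.1419  0.0472] bar [ 0.4975 -0.1415  0.1419] zaxis [0.074 0.004] x ang 0.4 F [-1.25  1.95  4.33] t 31.55
t 31.55 p [ 0.5005 -0.1392  0.1695] g [ 0.5018 -0.1381  0.1881] yaw 1.588 tiltz [-0.071 -0.06 ] F [-1.3  1.9  4.3] M [0.3  0.15 0.02] w 0.0074 q6 -0.39
tilt in tool:  [0.059 0.072 0.996] pin r 0.1042 ang 180.6 tool x ang 91.0 F tool [ 1.7 -1.5 -4.3]
```

>>> play_rows:
  commands:
    - {"x": 0, "y": 0, "z": -0.3, "spin": 0}
    - {"x": 0, "y": 0, "z": 0, "spin": 0}
    - {"x": 0, "y": 0, "z": 0, "spin": 0}
    - {"x": 0, "y": 0, "z": 0, "spin": 0}
    - {"x": 0, "y": 0, "z": 0, "spin": 0}

```text
time: 32.05
position: [0.5005, -0.1392, 0.1698]
tool_rot: [0.701, 0.712, -0.046, -0.004]
ft_force: [-0.9, 0.8, 1.8]
grip_width: 0.0074
```

```bash
python3 -c "
from h import *
blk();st()
"
```

```text
blk org [ 0.4905 -0.1418  0.0475] bar [ 0.4975 -0.1415  0.1423] zaxis [0.074 0.004] x ang 0.4 F [-0.91  0.76  1.83] t 32.05
t 32.05 p [ 0.5005 -0.1392  0.1698] g [ 0.5018 -0.1381  0.1884] yaw 1.588 tiltz [-0.071 -0.06 ] F [-0.9  0.8  1.8] M [ 0.26  0.08 -0.01] w 0.0074 q6 -0.39
tilt in tool:  [0.059 0.072 0.996] pin r 0.1042 ang 180.6 tool x ang 91.0 F tool [ 0.7 -1.  -1.8]
```

>>> play_rows:
  commands:
    - {"x": 0, "y": 0, "z": 0, "spin": 0}
    - {"x": 0, "y": 0, "z": 0, "spin": 0}
  newtons: 4

```text
time: 32.25
position: [0.5008, -0.1395, 0.1698]
tool_rot: [0.701, 0.712, -0.046, -0.004]
ft_force: [-2.0, 1.5, 1.6]
grip_width: 0.0077
```

>>> play_rows:
  commands:
    - {"x": 0, "y": 0, "z": 0, "spin": 0}
    - {"x": 0, "y": 0, "z": 0, "spin": 0}
  grip: 0.15

```text
time: 32.45
position: [0.5013, -0.14, 0.1695]
tool_rot: [0.701, 0.712, -0.046, -0.003]
ft_force: [-1.4, -0.5, -0.1]
grip_width: 0.0117
```

>>> play_rows:
  commands:
    - {"x": 0, "y": 0, "z": 0, "spin": 0}
    - {"x": 0, "y": 0, "z": 0, "spin": 0}
    - {"x": 0, "y": 0, "z": 0, "spin": 0}
    - {"x": 0, "y": 0, "z": 0, "spin": 0}
    - {"x": 0, "y": 0, "z": 0, "spin": 0}
    - {"x": 0, "y": 0, "z": 0, "spin": 0}
  grip: 0.5

```text
time: 33.05
position: [0.5023, -0.1407, 0.1693]
tool_rot: [0.701, 0.712, -0.046, -0.002]
ft_force: [0.5, 0.4, 0.3]
grip_width: 0.0431
```

```bash
python3 -c "
from h import *
st()
c=wristcam();save(c['img'],'w19.png')
c=cams.camera('scene');save(cv2.resize(c['img'][100:200,200:320],(720,600),interpolation=cv2.INTER_CUBIC),'s19.png')
"
```

```text
t 33.05 p [ 0.5023 -0.1407  0.1693] g [ 0.5035 -0.1396  0.1879] yaw 1.588 tiltz [-0.068 -0.062] F [0.5 0.4 0.3] M [ 0.05 -0.15  0.03] w 0.0431 q6 -0.39
tilt in tool:  [0.061 0.069 0.996] pin r 0.1025 ang 181.4 tool x ang 91.0 F tool [ 0.4  0.5 -0.3]
```

View pics/s19.png

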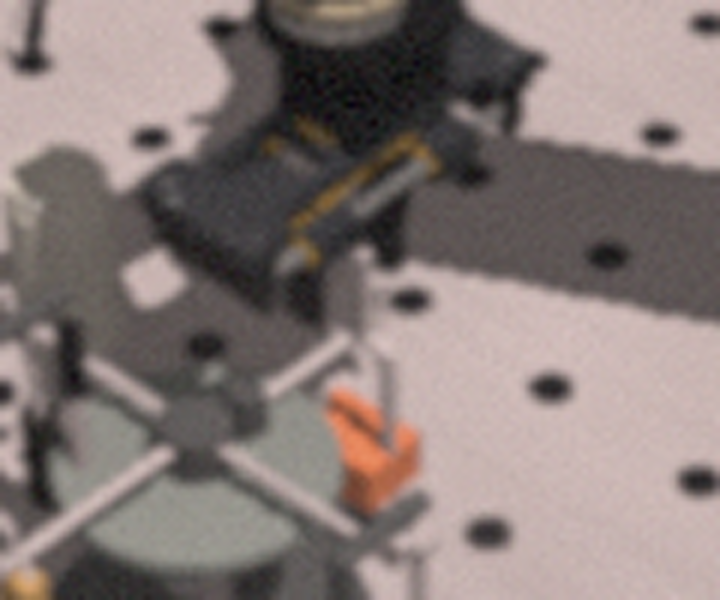

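View pics/w19.png

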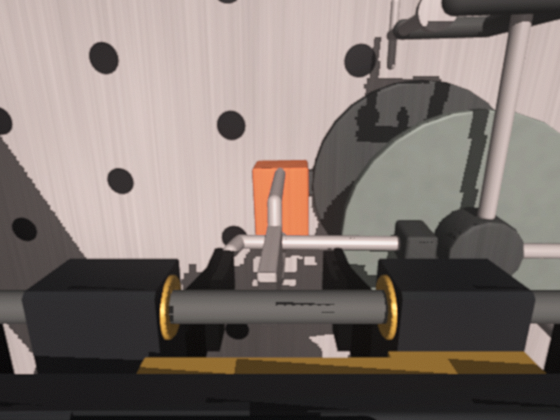

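>>> play_rows:
  commands:
    - {"x": 0, "y": 0, "z": -8, "spin": 0}
    - {"x": 0, "y": 0, "z": -15, "spin": 0}
    - {"x": 0, "y": 0, "z": -25, "spin": 0}
    - {"x": 0, "y": 0, "z": -40, "spin": 0}
    - {"x": 0, "y": 0, "z": -40, "spin": 0}
    - {"x": 0, "y": 0, "z": -20, "spin": 0}
    - {"x": 0, "y": 0, "z": 0, "spin": 0}
    - {"x": 0, "y": 0, "z": 0, "spin": 0}

```text
time: 33.95
position: [0.5121, -0.1306, 0.3247]
tool_rot: [0.701, 0.712, -0.046, -0.003]
ft_force: [-0.2, -0.7, -0.3]
grip_width: 0.0437
```

```bash
python3 -c "
from h import *
st()
c=wristcam();save(c['img'],'w20.png')
c=cams.camera('scene');save(cv2.resize(c['img'][100:230,180:336],(720,600),interpolation=cv2.INTER_CUBIC),'s20.png');save(c['img'],'s20f.png')
"
```

```text
t 33.95 p [ 0.5121 -0.1306  0.3247] g [ 0.5134 -0.1294  0.3433] yaw 1.588 tiltz [-0.068 -0.062] F [-0.2 -0.7 -0.3] M [-0.01 -0.15  0.01] w 0.0437 q6 -0.41
tilt in tool:  [0.061 0.069 0.996] pin r 0.0929 ang 175.3 tool x ang 91.0 F tool [-0.7 -0.2  0.3]
```

View pics/s20.png

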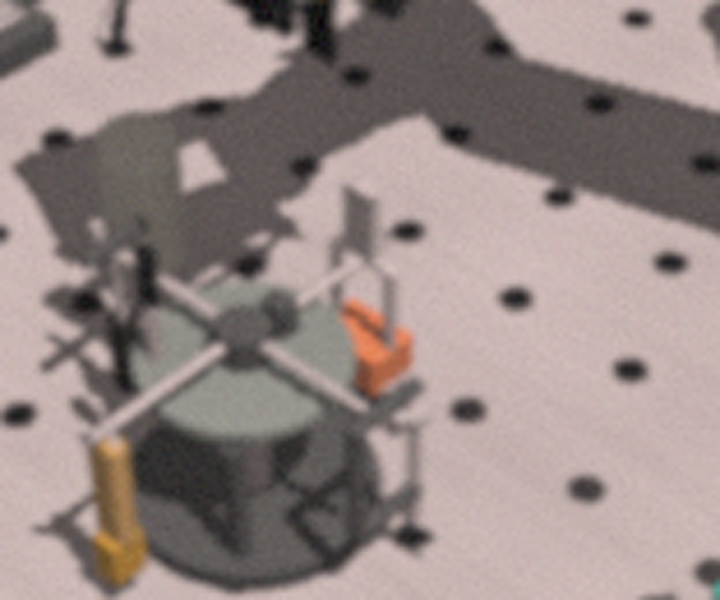

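View pics/w20.png

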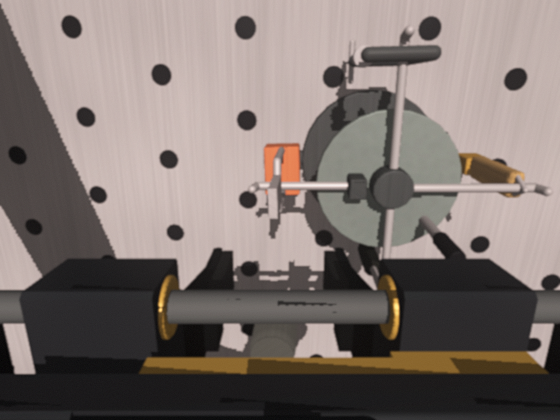

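>>> play_rows:
  commands:
    - {"x": 0, "y": 0, "z": 0, "spin": 0}
    - {"x": 0, "y": 0, "z": 0, "spin": 0}
    - {"x": 0, "y": 0, "z": 0, "spin": 0}
    - {"x": 0, "y": 0, "z": 0, "spin": 0}
    - {"x": 0, "y": 0, "z": 0, "spin": 0}
    - {"x": 0, "y": 0, "z": 0, "spin": 0}
    - {"x": 0, "y": 0, "z": 0, "spin": 0}
    - {"x": 0, "y": 0, "z": 0, "spin": 0}

```text
time: 34.85
position: [0.5092, -0.1299, 0.3183]
tool_rot: [0.701, 0.711, -0.048, -0.009]
ft_force: [0.7, -0.2, 0.2]
grip_width: 0.0437
```

```bash
python3 -c "
from h import *
c=wristcam();a=cv2.imread('pics/w20.png')[:,:,::-1].astype(int)
print('diff',np.abs(a-c['img'])[120:230,240:310].mean(),np.abs(a-c['img'])[120:230,20:110].mean())
save(cv2.resize(c['img'][120:230,230:340],(600,600),interpolation=cv2.INTER_CUBIC),'w21.png')
hub=onz(c,(392,188),.154);tip=onz(c,(252,188),.152);print(hub,tip,np.degrees(np.arctan2(*(tip-hub)[1::-1])))
print('tab top',onz(c,(274.5,202),.197),'bar',onz(c,(276.5,186),.150))
"
```

```text
diff 29.07969696969697 10.017777777777777
[ 0.5983242  -0.13210268  0.154     ] [ 0.47208581 -0.13702799  0.152     ] -177.7656838899742
tab top [ 0.49707913 -0.13538415  0.197     ] bar [ 0.49466733 -0.13488206  0.15      ]
```

View pics/w21.png

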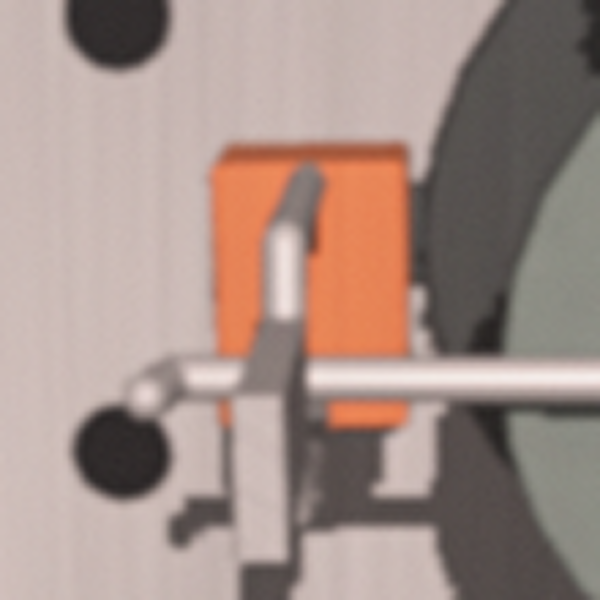

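```bash
python3 -c "
from h import *
P=[]
a=cams.camera('scene')['img'].astype(int)
for i in range(3): cams.camera('side')
b=cams.camera('scene')['img'].astype(int)
old=cv2.imread('pics/s20f.png')[:,:,::-1].astype(int)
m=lambda i:np.argwhere((i[...,0]-i[...,2]>70)&(np.arange(560)[None,:]>245)&(np.arange(560)[None,:]<280)&(np.arange(420)[:,None]<200)).mean(0)
print(m(old),m(a),m(b)); print(robot.get_obs()['ft_force'],robot.hand_in())
"
```

```text
[172.54487179 260.83333333] [171.61392405 260.7721519 ] [172.79245283 260.79874214]
the job is handed in; nothing more can be done
[ 0.4070716   0.54150086 -0.30746161] None
```

The copper block hangs on the front hook, released, with the carousel against its stop. I handed the job in at about 35 s of the 70 s; no verdict was reported.

**What I did**
- **Carousel:** I gripped the pin and turned it slowly counterclockwise until it stopped moving under about 16 N. The free hook then lay along the pointer tab to within a couple of degrees.
- **Block:** I gripped the copper block by its tab, leaving the turquoise and green look-alikes alone. I passed its loop over the hook tip and lowered it in 1.2 mm steps.
- **Hook contact:** I felt the hook at about 0.143 m, roughly 6 mm below nominal. The hook bore about 3 N, then up to about 9 N, and about 6.5 N during the pause. All of these are worked out from the wrist force.
- **Release:** I eased the grip, opened the fingers and lifted the gripper clear.

**Last checks**
- **Position:** the block looks upright, and its crossbar is about 104 mm from the turning axis, inside the allowed range.
- **Stillness:** the scene pictures agree to about 1 pixel over the last second.
- **Contact:** the wrist force was about zero, with the gripper well clear of the block.

**What disagreed or went unchecked**
- **Tool tilt:** the arm picked up an unwanted tilt of up to about 0.3 rad while moving. I spent about 7 s reducing it to about 0.1 rad before gripping. It also leaves the wrist-camera position estimates about 5–10 mm off.
- **Bystanders:** I did not measure the spool, hammer or tin at the end, but nothing came into contact with them.

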